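# Press out the spent filter cartridges and sort them

## Task

The spent water-filter cartridges are stuck in the upright sleeves of the press-out stand. Take the wooden push dowel from the caddy and push every cartridge down out of the bottom of its sleeve into the drawer underneath (with the dowel, not with the fingers), then pull the drawer out to its stop and set each cartridge upright, fully down, in the caddy slot marked with its own colour. At the end the dowel stands back in its own slot in the caddy and the emptied drawer is slid fully shut; leave the other things on the table alone.

Things in the scene. Friction and masses are not known exactly. Their poses are not given: they have to be found in the camera images.
- stand: fixed stand, steel base 222 mm (its y) x 90 mm (its x), origin at the centre of its underside on the table. The drawer slides out toward its own -x, roughly the robot's left (world +y, give or take 0.2 rad). Three open white upright sleeves, 66 mm apart in a row along its y over the drawer: outside 54, bore 46, bottom end 82, top rim 152 mm above the table. A sleeve may be empty
- sleeve0 (a point): centre of the top rim of the sleeve at stand y = -66 mm. In each sleeve two sprung rubber pads (at its stand +x and -x sides, 96 mm above the table) grip the cartridge; pushing it takes about 5 to 15 N. The emptied pads leave a gap 34 mm wide
- sleeve1 (a point): centre of the top rim of the middle sleeve (stand y = 0). A cartridge starts with its top 3 mm under the rim and drops free into the drawer once its top is pushed lower than about 90 mm above the table (84 mm is surely enough; once dropped its top is at 74 mm)
- sleeve2 (a point): centre of the top rim of the sleeve at stand y = +66 mm
- drawer (a joint): catch drawer with a blue front under the sleeves, m: 0 shut, 0.13 at its stop; about 1.5 N to slide. When shut a well (52 x 52 mm, floor 10, walls up to 32 mm above the table) lies under each sleeve; a dropped cartridge stands upright in it, top 74 mm above the table, and passes under the sleeves. The front is 46 mm high, 49 mm ahead (stand -x) of the well centres
- drawer_bar (a point): middle of the steel bar handle of the drawer, moves with it: a level bar 10 mm thick along the stand's y, free length about 55 mm between its two uprights, 115 mm above the table, 78 mm ahead (stand -x) of the well centres; can be pinched from above
- caddy: loose white-topped block 144 x 144 mm, 80 mm high, 1.5 kg, origin at the centre of its underside; has four round upright slots from above, at x, y = +-33 mm: three 26 mm deep for cartridges, one 76 mm deep for the dowel. A colour strip on the top and the coloured floor mark each slot. It may be knocked aside
- slot_blue (a point): centre of the floor of the blue slot, 46 mm wide, 26 mm deep, floor 54 mm above the table (caddy x +33, y +33 mm)
- slot_green (a point): centre of the floor of the green slot, 46 mm wide, 26 mm deep, floor 54 mm above the table (caddy x -33, y +33 mm)
- slot_orange (a point): centre of the floor of the orange slot, 46 mm wide, 26 mm deep, floor 54 mm above the table (caddy x -33, y -33 mm)
- slot_dowel (a point): centre of the floor of the dowel's slot, 30 mm wide, 76 mm deep, floor 4 mm above the table, marked dark brown (caddy x +33, y -33 mm)
- dowel: wooden push dowel, 150 mm long, upright in its slot at the start: pale rod 24 mm thick for the lower 98 mm, dark handle 34 mm thick from 106 to 150 mm; origin at the centre of its lower end, z along it to the handle; 120 g
- cart_blue: spent filter cartridge with blue end caps, a white ribbed cylinder 40 mm thick, 64 mm long, about 120 g; origin at the centre of its lower end, z up its axis. Starts stuck in any one of the sleeves, or is absent
- cart_green: spent filter cartridge with green end caps, a white ribbed cylinder 40 mm thick, 64 mm long, about 120 g; origin at the centre of its lower end, z up its axis. Starts stuck in any one of the sleeves, or is absent
- cart_orange: spent filter cartridge with orange end caps, a white ribbed cylinder 40 mm thick, 64 mm long, about 120 g; origin at the centre of its lower end, z up its axis. Starts stuck in any one of the sleeves, or is absent
- salt: bystander: salt shaker, 44 mm wide, 90 mm tall, behind; origin under its centre
- cup: bystander: small blue-grey cup, 54 mm wide, 46 mm tall, near the front edge; origin under its centre
- dropper: bystander: brown dropper bottle, 33 mm wide, 102 mm tall, near the back edge; origin under its centre
- spice: bystander: spice jar with black lid, 45 mm wide, 105 mm tall, front left; origin under its centre. Also fixed on the table's left end: a tall water jug, a kitchen roll and a clear tumbler
Mind the look-alikes: they are no part of the job. There is more than one size of the cart_green; the job needs the larger.

How it is judged (in metres and radians):
On the way, in this order (a step that is already met when the one before it is completed fails the run):
1. every cartridge has been pushed out of its sleeve into the drawer under it (z of each of cart_blue, cart_green, cart_orange in the frame of stand below 0.016 m and value of joint drawer below 0.02 m), for 0.2 s.
2. the drawer is pulled out to its stop (value of joint drawer above 0.122 m), for 0.2 s.
At the end, for the whole second after the job is handed in: every cartridge stands upright (within 0.15 rad) at rest in the slot of its own colour, within 12 mm of its centre and 8 mm of its floor; the dowel stands in its own slot likewise (within 0.2 rad); the drawer is shut to within 10 mm (horizontal distance between cart_blue and slot_blue below 0.012 m and z of cart_blue in the frame of slot_blue below 0.008 m and angle between each of cart_blue, cart_green, cart_orange's own z axis and vertical below 0.15 rad and linear speed of each of cart_blue, cart_green, cart_orange, dowel below 0.03 m/s and horizontal distance between cart_green and slot_green below 0.012 m and z of cart_green in the frame of slot_green below 0.008 m and horizontal distance between cart_orange and slot_orange below 0.012 m and z of cart_orange in the frame of slot_orange below 0.008 m and horizontal distance between dowel and slot_dowel below 0.012 m and z of dowel in the frame of slot_dowel below 0.008 m and angle between dowel's own z axis and vertical below 0.2 rad and value of joint drawer below 0.01 m); the robot touches nothing.
It fails at once if a cartridge still in its sleeve is touched by the fingers ((contact force between the fingers and cart_blue above 0.5 N and z of cart_blue in the frame of stand between 0.03 and 0.12 m and x of cart_blue in the frame of stand between -0.03 and 0.03 m and y of cart_blue in the frame of stand between -0.1 and 0.1 m) or (contact force between the fingers and cart_green above 0.5 N and z of cart_green in the frame of stand between 0.03 and 0.12 m and x of cart_green in the frame of stand between -0.03 and 0.03 m and y of cart_green in the frame of stand between -0.1 and 0.1 m) or (contact force between the fingers and cart_orange above 0.5 N and z of cart_orange in the frame of stand between 0.03 and 0.12 m and x of cart_orange in the frame of stand between -0.03 and 0.03 m and y of cart_orange in the frame of stand between -0.1 and 0.1 m)).
It fails at once if a bystander is moved more than 40 mm or tipped over (distance of any of salt, cup, dropper, spice from where it was at the start of the episode above 0.04 m or angle between any of salt, cup, dropper, spice's own z axis and vertical above 0.5 rad).
Of cart_blue, cart_green, cart_orange only 2 to 3 are there at a start; the rules pass over those that are not, and their reading is None.
At some moment in a run one of caddy may be knocked a few centimetres aside while the robot is not near it.
It also fails if it takes over 210 s, if anything falls off the work surface, if the arm or the gripper's body presses on something with over 40 N, if the wrist force passes 120 N, or if a joint passes its speed limit or range.

## Robot

A 6-joint arm with a two-finger parallel gripper is mounted at the origin on a cart in front of the work surface, level with it; the furniture and walls round the work are solid. World frame = base frame: x ahead of the robot, y to its left, z up, the work surface at z = 0. Lengths are in m, angles in degrees, forces in N, time in s.
With the tool pointing down it reaches from about 0.35 to 0.875 m from the base axis. Payload 4.2 kg.
Tool frame: the origin (TCP) lies on the mounting face of the last link; the fingertips stand 173 mm ahead of it and the grasp point (between the pads) lies 155 mm ahead of it; z points along the fingers, y is the line along which they close (so a half turn about z gives the same grasp; the last joint's range is limited). The gripper opens to 85 mm and grips with 20 to 120 N. Pads are 22 mm wide; open, the fingers measure 114 mm over their backs; the gripper's body (76 mm by 85 mm) begins 54 mm behind the grasp point. The pads swing forward as they close: fully open they stand 13 mm farther back than shut.
Start: joints at [14.817, 22.042, 0.453, 0, -68.411, -14.817], TCP at [0.625, 0, 0.405] pointing down, gripper open.
Joint ranges: [-179.83, 179.83], [-69.29, 118.12], [-61.27, 80.66], [-181.25, 117.63], [-171.15, -9.14], [-177.46, 177.46]. Speed limits (degrees/s): [159.86, 159.86, 180, 180, 180, 180].

## Interface

Orientations are given as [roll, pitch, yaw] about the fixed x, y, z axes, in that order (R = Rz(yaw) Ry(pitch) Rx(roll)).
In Python, from workcell import bot gives the robot as it stands.
- The arm moves only by the tool step_arm, never from a script. Its argument "moves" is a list of rows, each a list of 3 entries, a list of its own where there are three numbers: the shift along the tool's x, y, z in units of 120 mm (1.0 is 120 mm), then the turn, a rotation vector about the tool's x, y, z in units of 0.15 rad (1.0 is 0.15 rad), then the opening in per cent of the stroke, from 0 (shut) to 100 (fully open). In form: [[[x, y, z], [rx, ry, rz], claw], ...]. A call has 1 to 8 rows; each row shifts and turns the commanded pose from where the row before left it, along the tool's axes as they then stand; what a row does not reach is not made up. A row lasts 1/10 s, in which the tool goes at most 50 mm and 8.59 degrees, less where a joint would pass 70% of its speed; a pose out of reach is approached as far as the arm can. A call with a number of a shift or a turn outside -1 to 1 is refused whole. A call with a gripper value outside its range is refused whole. The fingers move at their own pace and stop on an object; "grip_force" is the grip in N (left out, the last holds). Time passes only in rows, so rows that do not move let the fingers close. It gives the time, the measured TCP pose, the force and the opening at its end, in the units of the state.
- bot.state(): the state, without advancing time (a new reading comes with each control period).
- bot.snapshot(name): name is "scene" or "side" or "wrist"; returns the picture (384x512x3 uint8, red, green, blue); there is no depth.
- bot.get_calibration(name): a dict with "vfov" (degrees; the focal length in pixels is half the picture's height over the tangent of half this angle, whatever the lens; pixels are square), "cx", "cy" (the principal point, pixels), "k1" (the pictures are not rectified: a ray, as slopes to the right and down, at radius r is drawn at 1 + k1 r^2 times it, then the intrinsics apply), "cam_to_world" (4x4, takes a point from camera to world coordinates). Camera axes: x right, y down, z forward; pixel columns grow to the right and rows downward; lengths in m; the calibration is good to about 2 mm. A picture is of the moment at which its call begins: read the wrist's pose just before it. get_calibration takes no time and is no camera call; for the wrist camera it gives the pose at the moment of the call.
- bot.sign_off(): hands the job in, once; it reports no verdict.
The state is a dict: "t": time; "q": joint angles; "joint_vel": joint speeds; "joint_efforts": joint torques, N m; "tool_pos": TCP position; "orientation": TCP orientation; "ft_force": force on the tool from outside, world axes, zero at the start; "moment": the same for the moment, N m; "grip_width": opening from 0.0 (shut) to 1.0 (fully open).
Only numpy, scipy, OpenCV 4.12 (cv2) and the standard library are available. Lean on these libraries where they do the work, as an engineer would, in place of code of your own. Each camera call takes 0.05 s, during which the arm holds its last target. There are 200 camera calls.

## Working session

There is one attempt and no reset: what is moved stays moved. The work goes in short steps, Python scripts to look and compute and a tool call to move; the robot and the scene stay as the last step left them, time stands still between calls to the robot, and variables do not carry over. Pictures are saved under pics/ and viewed, on a budget of 14 in all, crops included, one or two more only if the job needs it, and the job is handed in when it is done.

Besides the shell and the picture viewer there is one more tool, called after "Call:" as name(argument=value, ...), one argument or row to a line, values as JSON. step_arm: Moves the arm, as the interface text tells. Shifts and turns lie within -1 to 1; 1 stands for 120 mm of shift or 0.15 rad of turn. Its arguments: {"type":"object","properties":{"moves":{"type":"array","items":{"type":"array"}},"grip_force":{"type":"number"}},"required":["moves"]}

```bash
mkdir -p pics; ls; python3 - <<'E'
from workcell import bot
import cv2, numpy as np
for n in ("scene","side","wrist"):
    c=bot.get_calibration(n); print(n,{k:(np.round(v,4).tolist()) for k,v in c.items()})
    im=bot.snapshot(n); cv2.imwrite(f"pics/{n}0.png",im[:,:,::-1])
s=bot.state(); print(s)
E
```

```text
pics
scene {'vfov': 51.7685, 'cx': 252.3055, 'cy': 193.4918, 'k1': -0.1166, 'cam_to_world': [[0.8158, -0.4472, 0.3667, 0.1503], [-0.5783, -0.628, 0.5208, -0.3264], [-0.0026, -0.6369, -0.7709, 0.8447], [0.0, 0.0, 0.0, 1.0]]}
side {'vfov': 48.6762, 'cx': 253.3285, 'cy': 188.3887, 'k1': -0.0882, 'cam_to_world': [[-0.8208, -0.2319, 0.5221, -0.127], [-0.5711, 0.3572, -0.7391, 1.0822], [-0.015, -0.9048, -0.4256, 0.624], [0.0, 0.0, 0.0, 1.0]]}
wrist {'vfov': 70.3369, 'cx': 262.0109, 'cy': 194.0877, 'k1': -0.0574, 'cam_to_world': [[-1.0, 0.0012, -0.0022, 0.6254], [0.0004, 0.9448, 0.3276, -0.0851], [0.0025, 0.3276, -0.9448, 0.3721], [0.0, 0.0, 0.0, 1.0]]}
{'t': 0.15, 'q': array([ 1.48167436e+01,  2.20823501e+01,  3.96235711e-01, -2.04913080e-02,
       -6.84104225e+01, -1.48148951e+01]), 'joint_vel': array([ 0.05848727, -0.17190547,  0.23225575,  0.14261881,  0.13684384,
       -0.02548923]), 'joint_efforts': array([-6.03353892e-04, -3.92678475e+01,  1.88581592e+01,  4.18858320e+00,
       -3.39302780e-03,  5.70479813e-06]), 'tool_pos': array([6.24851455e-01, 3.46886820e-05, 4.03844346e-01]), 'orientation': array([ 1.79901802e+02, -6.27651657e-03, -9.00057021e+01]), 'ft_force': array([0.881244  , 0.21584478, 0.07356008]), 'moment': array([-0.00940288,  0.02144073, -0.07964098]), 'grip_width': 1.002059149255732}
```

```bash
python3 - <<'E'
import cv2
for n in ("scene","side"):
    im=cv2.imread(f"pics/{n}0.png"); cv2.imwrite(f"pics/{n}0b.png",cv2.resize(im,(800,600),interpolation=cv2.INTER_CUBIC))
E
```

```text
(no output)
```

View pics/scene0b.png

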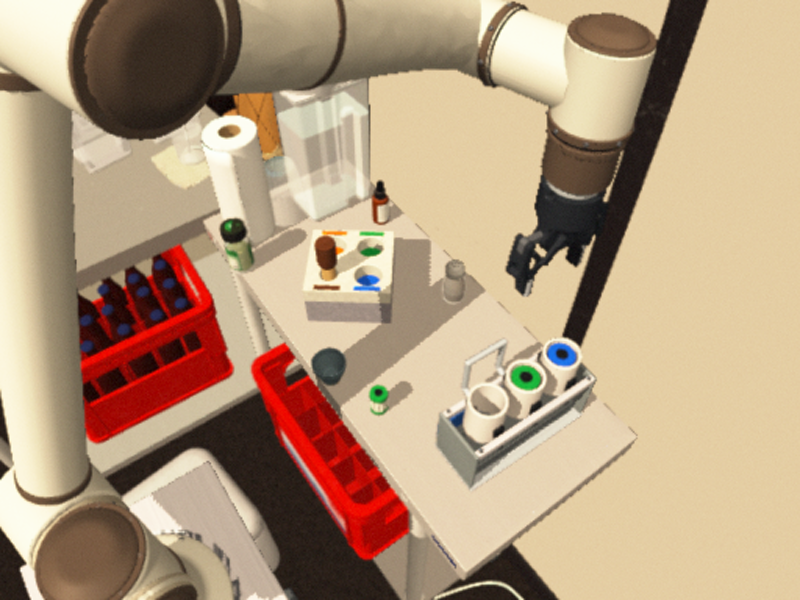

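View pics/side0b.png

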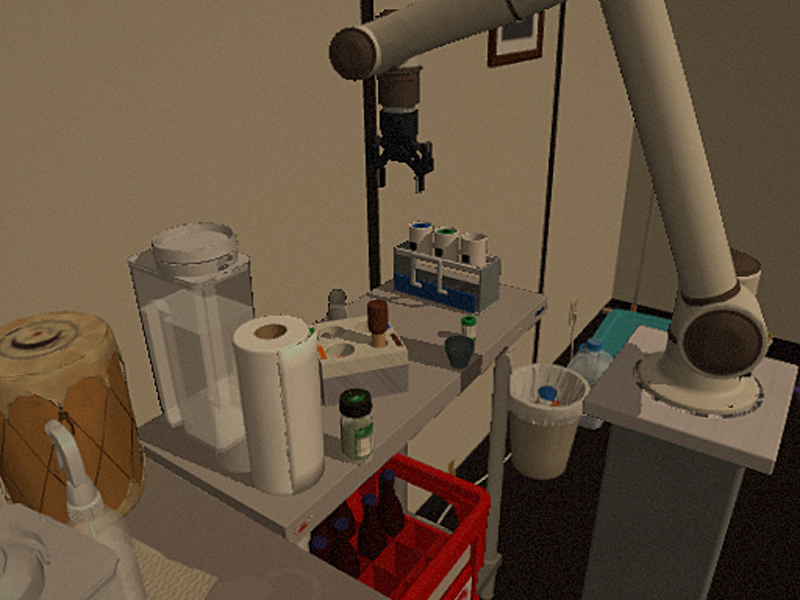

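View pics/wrist0.png

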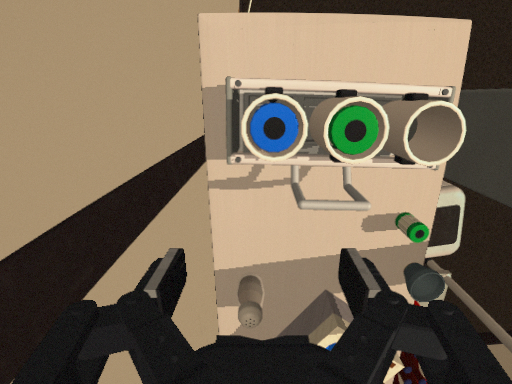

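Scene (800-px scale): the stand at lower right has the blue cartridge (562,353), the green one (526,377) and an empty near sleeve (488,405). The caddy is at (350,270) with the dowel upright at (326,255).

Green look-alikes:
- Cartridge in the middle sleeve (526,377): 40 mm thick and stuck in a sleeve, so this one fits.
- Small green-capped piece loose on the table (378,400): the decoy.
- Spice jar's green label (236,245): a bystander.

I'll confirm the green cartridge's size by measuring it.

```bash
cat > h.py <<'E'
from workcell import bot
import cv2, numpy as np
def K(c):
    f=192/np.tan(np.radians(c["vfov"]/2)); return np.array([[f,0,c["cx"]],[0,f,c["cy"]],[0,0,1]]), np.array([c["k1"],0,0,0,0])
def plane(c,px,z):
    k,d=K(c); p=np.asarray(px,float).reshape(-1,1,2)
    u=cv2.undistortPoints(p,k,d)[:,0]; T=np.asarray(c["cam_to_world"])
    r=np.c_[u,np.ones(len(u))]@T[:3,:3].T; o=T[:3,3]
    return o+r*((z-o[2])/r[:,2])[:,None]
def proj(c,P):
    k,d=K(c); T=np.linalg.inv(np.asarray(c["cam_to_world"]))
    return cv2.projectPoints(np.asarray(P,float).reshape(-1,1,3),cv2.Rodrigues(T[:3,:3])[0],T[:3,3],k,d)[0][:,0]
def shot(n,name):
    c=bot.get_calibration(n); im=bot.snapshot(n)[:,:,::-1].copy(); cv2.imwrite(f"pics/{name}.png",im); return c,im
RNG={"blue":((100,120,70),(125,255,255)),"green":((50,120,50),(80,255,255)),"orange":((8,170,120),(22,255,255)),"brown":((0,100,20),(14,255,110))}
def comps(im,col,amin=25):
    m=cv2.inRange(cv2.cvtColor(im,cv2.COLOR_BGR2HSV),*RNG[col])
    cs=cv2.findContours(m,cv2.RETR_EXTERNAL,cv2.CHAIN_APPROX_NONE)[0]
    return sorted([q for q in cs if cv2.contourArea(q)>=amin],key=cv2.contourArea,reverse=True)
def disc(c,cnt,z):
    """fit a circle on plane z through a contour: centre, diameter"""
    P=plane(c,cnt.reshape(-1,2),z)[:,:2]; (x,y),(a,b),_=cv2.fitEllipse((P*1e3).astype(np.float32)); return np.round([x/1e3,y/1e3,a/1e3,b/1e3],4)
def state():
    s=bot.state(); print("t",round(s["t"],2),"pos",np.round(s["tool_pos"],4),"rpy",np.round(s["orientation"],2),"F",np.round(s["ft_force"],1),"g",round(s["grip_width"],3)); return s
E
python3 - <<'E'
from h import *
c=bot.get_calibration("wrist"); im=cv2.imread("pics/wrist0.png")
for col in("blue","green"):
    for q in comps(im,col,60)[:3]:
        print(col,cv2.boundingRect(q),disc(c,q,.149))
print("bar",plane(c,[[302,205],[367,206]],.115))
c=bot.get_calibration("scene"); im=cv2.imread("pics/scene0.png")
for col in RNG:
    for q in comps(im,col,8):
        x,y,w,h=cv2.boundingRect(q)
        if 190<x<260 and 140<y<200 : print(col,(x,y,w,h),cv2.contourArea(q),np.round(plane(c,q.reshape(-1,2).mean(0),.08),3))
E
```

```text
blue (250, 102, 48, 50) [ 0.6156 -0.0642  0.0381  0.0384]
green (329, 105, 50, 50) [ 0.551  -0.0626  0.0381  0.0403]
green (407, 222, 22, 21) [0.4801 0.03   0.0182 0.0222]
bar [[0.58432837 0.01586156 0.115     ]
 [0.51735163 0.01713011 0.115     ]]
blue (227, 176, 16, 10) 81.0 [[0.5   0.248 0.08 ]]
green (231, 159, 12, 5) 32.5 [[0.546 0.307 0.08 ]]
green (231, 149, 14, 2) 10.5 [[0.573 0.343 0.08 ]]
orange (202, 152, 11, 8) 41.0 [[0.491 0.371 0.08 ]]
orange (207, 148, 15, 2) 13.5 [[0.521 0.384 0.08 ]]
orange (214, 158, 6, 5) 10.5 [[0.503 0.343 0.08 ]]
brown (203, 157, 12, 16) 116.0 [[0.479 0.341 0.08 ]]
```

```bash
python3 - <<'E'
import cv2
im=cv2.imread("pics/scene0.png")[215:320,220:390]
cv2.imwrite("pics/crop_green.png",cv2.resize(im,None,fx=4,fy=4,interpolation=cv2.INTER_CUBIC))
E
```

```text
(no output)
```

View pics/crop_green.png

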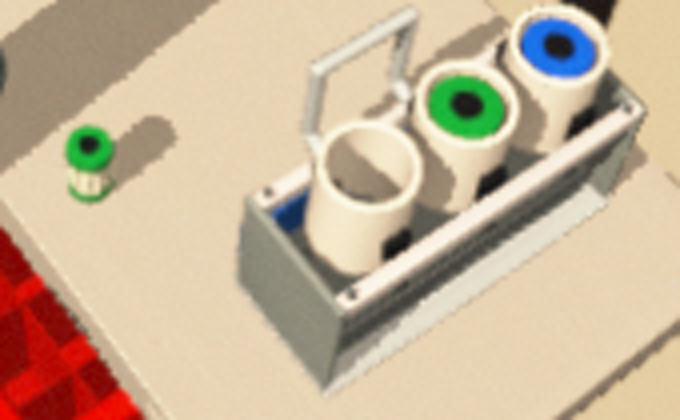

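The crop confirms it. The green cartridge in the middle sleeve measures about 38–40 mm across and is the large one; the loose one, about 20 mm, is the decoy. Only blue and green are present. I'll look at the caddy next.

Call:
step_arm(
  moves=[
    [[-0.375, 0.14, 0], [0, 0, 0], 100],
    [[-0.375, 0.14, 0], [0, 0, 0], 100],
    [[-0.375, 0.14, 0], [0, 0, 0], 100],
    [[-0.375, 0.14, 0], [0, 0, 0], 100],
    [[-0.375, 0.14, 0], [0, 0, 0], 100],
    [[-0.375, 0.14, 0], [0, 0, 0], 100],
    [[0, 0, 0], [0, 0, 0], 100],
    [[0, 0, 0], [0, 0, 0], 100],
  ],
)

```text
t: 0.95
tool_pos: [0.5236, 0.2712, 0.4043]
orientation: [180.0, -0.0, -89.9]
ft_force: [1.6, -0.4, -0.1]
grip_width: 1.002
```

```bash
python3 - <<'E'
from h import *
state(); c,im=shot("wrist","wrist1"); np.save("pics/c1.npy",c,allow_pickle=True)
for col in RNG:
    for q in comps(im,col,30): print(col,cv2.boundingRect(q),cv2.contourArea(q),np.round(plane(c,q.reshape(-1,2).mean(0),.08),3))
E
```

```text
t 0.95 pos [0.5236 0.2712 0.4043] rpy [ 1.7996e+02 -3.0000e-02 -8.9860e+01] F [ 1.6 -0.4 -0.1] g 1.002
blue (254, 156, 36, 32) 877.0 [[0.513 0.261 0.08 ]]
blue (273, 140, 35, 29) 257.0 [[0.494 0.241 0.08 ]]
green (222, 201, 35, 26) 632.0 [[0.551 0.311 0.08 ]]
green (356, 0, 28, 21) 314.0 [[0.423 0.101 0.08 ]]
green (207, 226, 32, 24) 183.5 [[0.572 0.343 0.08 ]]
orange (264, 232, 33, 22) 507.5 [[0.501 0.349 0.08 ]]
orange (251, 255, 30, 23) 177.0 [[0.519 0.383 0.08 ]]
brown (308, 206, 41, 49) 1304.0 [[0.442 0.338 0.08 ]]
brown (374, 243, 47, 37) 461.0 [[0.351 0.383 0.08 ]]
brown (320, 177, 31, 26) 177.5 [[0.442 0.281 0.08 ]]
brown (396, 291, 21, 14) 70.5 [[0.327 0.432 0.08 ]]
brown (419, 291, 23, 10) 57.0 [[0.295 0.43  0.08 ]]
brown (480, 244, 22, 23) 38.5 [[0.223 0.369 0.08 ]]
brown (185, 259, 6, 22) 38.0 [[0.618 0.388 0.08 ]]
brown (497, 213, 14, 13) 33.0 [[0.225 0.319 0.08 ]]
brown (465, 117, 17, 10) 32.0 [[0.294 0.203 0.08 ]]
```

View pics/wrist1.png

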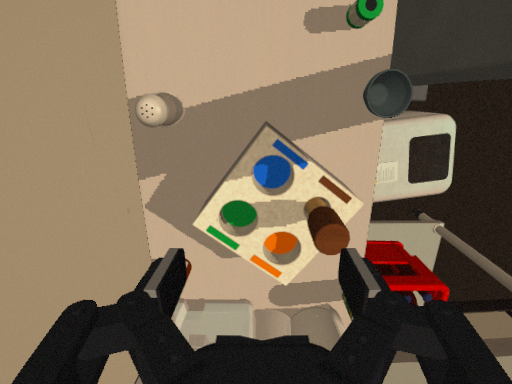

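```bash
cat >> h.py <<'E'
STR=np.array([[.064,.033],[-.064,.033],[-.064,-.033],[.064,-.033]])
SLOT={"blue":(.033,.033),"green":(-.033,.033),"orange":(-.033,-.033),"dowel":(.033,-.033)}
def caddy(c,im,guess):
    """rigid fit of the 4 colour strips on the top; guess = centre x,y"""
    pts=[]
    for k,col in enumerate(("blue","green","orange","brown")):
        best=[]
        for q in comps(im,col,15):
            m=cv2.moments(q); p=plane(c,[m["m10"]/m["m00"],m["m01"]/m["m00"]],.08)[0,:2]
            asp=max(cv2.minAreaRect(q)[1])/min(cv2.minAreaRect(q)[1])
            r=np.linalg.norm(p-guess)
            if asp>2.3 and .05<r<.095: best.append((abs(r-.072),p,k))
        if best: b=min(best,key=lambda t:t[0]); pts.append(b[1:])
    A=STR[[k for _,k in pts]]; B=np.array([p for p,_ in pts])
    a=A-A.mean(0); b=B-B.mean(0)
    th=np.arctan2((a[:,0]*b[:,1]-a[:,1]*b[:,0]).sum(),(a*b).sum())
    R=np.array([[np.cos(th),-np.sin(th)],[np.sin(th),np.cos(th)]])
    t=B.mean(0)-R@A.mean(0); res=np.linalg.norm(B-(A@R.T+t),axis=1)
    print("caddy",np.round(t,4),"yaw",round(np.degrees(th),1),"scale",round(np.linalg.norm(b)/np.linalg.norm(a),3),"res mm",np.round(res*1e3,1),"n",len(pts))
    S={n:np.round(R@np.array(p)+t,4) for n,p in SLOT.items()}; print(S); return t,th,S
E
python3 - <<'E'
from h import *
c=np.load("pics/c1.npy",allow_pickle=True).item(); im=cv2.imread("pics/wrist1.png")
caddy(c,im,np.array([.507,.312]))
q=[q for q in comps(im,"brown",500)][0]
q2=q.reshape(-1,2); print(q2[q2[:,1]>232].tolist()[::4])
print("top",plane(c,[331,236],.154))
c=bot.get_calibration("scene"); im=cv2.imread("pics/scene0.png")
caddy(c,im,np.array([.507,.312]))
for q in comps(im,"blue",20)+comps(im,"green",20):
    x,y,w,h=cv2.boundingRect(q)
    if x>320: print((x,y,w,h),disc(c,q,.149))
E
```

```text
caddy [0.5064 0.312 ] yaw -127.5 scale 1.0 res mm [0.2 0.1 0.1 0.2] n 4
{'blue': array([0.5125, 0.2658]), 'green': array([0.5527, 0.3181]), 'orange': array([0.5003, 0.3583]), 'dowel': array([0.4601, 0.306 ])}
[[311, 233], [313, 236], [313, 240], [315, 244], [317, 248], [321, 251], [325, 253], [329, 254], [333, 254], [337, 252], [341, 253], [341, 249], [345, 248], [341, 246], [341, 246], [339, 248], [335, 247], [334, 245], [334, 241], [337, 243], [339, 245], [339, 242], [343, 240], [347, 242], [347, 240], [348, 236]]
top [[0.46161209 0.30167748 0.154     ]]h.py:39: RuntimeWarning: Mean of empty slice.
  a=A-A.mean(0); b=B-B.mean(0)
  ret = um.true_divide(
  ret = ret.dtype.type(ret / rcount)
Traceback (most recent call last):
  File "h.py", line 40, in caddy
    th=np.arctan2((a[:,0]*b[:,1]-a[:,1]*b[:,0]).sum(),(a*b).sum())
                          ~^^^^^
IndexError: too many indices for array: array is 1-dimensional, but 2 were indexed
```

```bash
python3 - <<'E'
from h import *
c=bot.get_calibration("scene"); im=cv2.imread("pics/scene0.png")
print("spice,roll,cup,salt",np.round(plane(c,np.array([[240,268],[258,235],[328,378],[453,298]])*.64,0),3))
for q in comps(im,"blue",20)+comps(im,"green",20):
    x,y,w,h=cv2.boundingRect(q)
    if x>300: print((x,y,w,h),disc(c,q,.149))
E
```

```text
spice,roll,cup,salt [[0.365 0.48  0.   ]
 [0.433 0.539 0.   ]
 [0.373 0.177 0.   ]
 [0.643 0.192 0.   ]]
(350, 220, 19, 14) [ 0.6152 -0.0648  0.0347  0.0378]
(327, 234, 19, 15) [ 0.5491 -0.0629  0.0348  0.0376]
```

Call:
step_arm(
  moves=[
    [[-0.14, 0.265, 0], [0, 0, 0], 100],
    [[-0.14, 0.265, 0], [0, 0, 0], 100],
    [[0, 0, 0.3], [0, 0, 0], 100],
    [[0, 0, 0.3], [0, 0, 0], 100],
    [[0, 0, 0.2], [0, 0, 0], 100],
    [[0, 0, 0.1], [0, 0, 0], 100],
    [[0, 0, 0.09], [0, 0, 0], 100],
    [[0, 0, 0], [0, 0, 0], 100],
  ],
)

```text
t: 1.8
tool_pos: [0.4609, 0.303, 0.2851]
orientation: [179.9, -0.1, -90.1]
ft_force: [-0.0, -0.2, -0.2]
grip_width: 0.999
```

Call:
step_arm(
  moves=[
    [[0, 0, 0], [0, 0, 0], 25],
    [[0, 0, 0], [0, 0, 0], 25],
    [[0, 0, 0], [0, 0, 0], 25],
    [[0, 0, 0], [0, 0, 0], 25],
    [[0, 0, 0], [0, 0, 0], 25],
    [[0, 0, 0], [0, 0, 0], 25],
    [[0, 0, 0], [0, 0, 0], 25],
    [[0, 0, 0], [0, 0, 0], 25],
  ],
  grip_force=70,
)

```text
t: 2.6
tool_pos: [0.4607, 0.3039, 0.2869]
orientation: [-179.9, 0.1, -90.0]
ft_force: [-2.1, -0.8, 5.9]
grip_width: 0.384
```

Call:
step_arm(
  moves=[
    [[0, 0, -0.15], [0, 0, 0], 25],
    [[0, 0, -0.3], [0, 0, 0], 25],
    [[0, 0, -0.35], [0, 0, 0], 25],
    [[0, 0, -0.35], [0, 0, 0], 25],
    [[0, 0, -0.3], [0, 0, 0], 25],
    [[0, 0, -0.1], [0, 0, 0], 25],
    [[0, 0, 0], [0, 0, 0], 25],
    [[0, 0, 0], [0, 0, 0], 25],
  ],
)

```text
t: 3.4
tool_pos: [0.4602, 0.3035, 0.4696]
orientation: [179.8, -0.1, -90.0]
ft_force: [-0.1, -0.5, -1.5]
grip_width: 0.38
```

```bash
python3 - <<'E'
from h import *
state(); c,im=shot("wrist","wrist2")
E
```

```text
t 3.4 pos [0.4602 0.3035 0.4696] rpy [ 1.7981e+02 -1.2000e-01 -9.0020e+01] F [-0.1 -0.5 -1.5] g 0.38
```

View pics/wrist2.png

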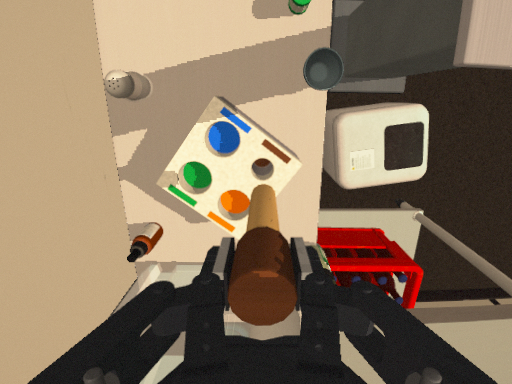

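The dowel is held, its lower end showing at about (263,186), and its empty brown slot is at (263,168). I'll check tilt and offset of the lower end.

```bash
python3 - <<'E'
from h import *
c=bot.get_calibration("wrist"); im=cv2.imread("pics/wrist2.png")
x,y,z=.4602,.3035,.187
print(proj(c,[[x,y,z],[x,y-.012,z],[x-.012,y,z],[x+.012,y,z]]).round(1))
hsv=cv2.cvtColor(im,cv2.COLOR_BGR2HSV)
print([(r,hsv[r,263].tolist()) for r in range(178,196,2)])
for r in(195,203): print(r,[(u,hsv[r,u].tolist()) for u in range(240,288,3)])
caddy(c,im,np.array([.507,.312]))
E
```

```text
[[261.5 193.2]
 [261.5 181.3]
 [273.8 193.2]
 [249.2 193.2]]
[(178, [19, 76, 137]), (180, [19, 80, 214]), (182, [24, 55, 250]), (184, [17, 118, 190]), (186, [16, 159, 148]), (188, [17, 167, 145]), (190, [16, 159, 149]), (192, [16, 160, 150]), (194, [17, 162, 153])]
195 [(240, [12, 255, 215]), (243, [12, 255, 216]), (246, [14, 131, 220]), (249, [24, 52, 251]), (252, [17, 158, 131]), (255, [16, 161, 138]), (258, [17, 162, 137]), (261, [16, 160, 145]), (264, [17, 154, 156]), (267, [16, 161, 169]), (270, [16, 164, 179]), (273, [16, 164, 197]), (276, [22, 60, 248]), (279, [18, 71, 229]), (282, [16, 72, 227]), (285, [17, 69, 229])]
203 [(240, [12, 255, 215]), (243, [13, 255, 219]), (246, [13, 255, 215]), (249, [14, 255, 185]), (252, [17, 157, 141]), (255, [17, 157, 141]), (258, [16, 154, 141]), (261, [15, 158, 147]), (264, [17, 161, 165]), (267, [16, 165, 175]), (270, [16, 159, 181]), (273, [16, 158, 198]), (276, [15, 105, 221]), (279, [17, 71, 229]), (282, [17, 70, 229]), (285, [17, 68, 229])]
caddy [0.506  0.3116] yaw -127.4 scale 0.999 res mm [0.1 0.1 0. ] n 3
{'blue': array([0.5122, 0.2654]), 'green': array([0.5522, 0.3178]), 'orange': array([0.4998, 0.3579]), 'dowel': array([0.4597, 0.3054])}
```

Call:
step_arm(
  moves=[
    [[0.34, -0.14, 0], [0, 0, 0], 25],
    [[0.34, -0.14, 0], [0, 0, 0], 25],
    [[0.34, -0.14, 0], [0, 0, 0], 25],
    [[0.34, -0.14, 0], [0, 0, 0], 25],
    [[0.34, -0.14, 0], [0, 0, 0], 25],
    [[0.34, -0.14, 0], [0, 0, 0], 25],
    [[0.34, -0.14, 0], [0, 0, 0], 25],
    [[0.34, -0.14, 0], [0, 0, 0], 25],
  ],
)

```text
t: 4.25
tool_pos: [0.5954, -0.0245, 0.4692]
orientation: [179.7, -0.0, -90.0]
ft_force: [1.5, 0.1, -1.2]
grip_width: 0.376
```

Call:
step_arm(
  moves=[
    [[0.25, -0.12, 0], [0, 0, 0], 25],
    [[0.12, -0.06, 0], [0, 0, 0], 25],
    [[0, 0, 0], [0, 0, 0], 25],
    [[0, 0, 0], [0, 0, 0], 25],
    [[0, 0, 0], [0, 0, 0], 25],
  ],
)

```text
t: 4.75
tool_pos: [0.6163, -0.0661, 0.4714]
orientation: [179.9, 0.0, -89.9]
ft_force: [0.9, 0.7, -1.3]
grip_width: 0.379
```

```bash
python3 - <<'E'
from h import *
state(); c,im=shot("wrist","wrist3"); x,y,z=.6155,-.0645,.150
print(proj(c,[[x,y,z],[.55,-.0628,.15],[.484,-.061,.15]]).round(1))
for col in("blue","green"):
  for q in comps(im,col,200): print(col,cv2.boundingRect(q),disc(c,q,.149))
c,im=shot("scene","scene3")
cv2.imwrite("pics/scene3b.png",cv2.resize(im[140:330,270:470],None,fx=3,fy=3,interpolation=cv2.INTER_CUBIC))
E
```

```text
t 4.75 pos [ 0.6163 -0.0661  0.4714] rpy [ 1.7993e+02  1.0000e-02 -8.9920e+01] F [ 0.9  0.7 -1.3] g 0.379
[[262.9 182.3]
 [321.6 183.8]
 [379.6 185.5]]
blue (246, 164, 35, 29) [ 0.6154 -0.0672  0.0355  0.0368]
green (304, 166, 35, 34) [ 0.5503 -0.0635  0.0381  0.0392]
```

View pics/wrist3.png

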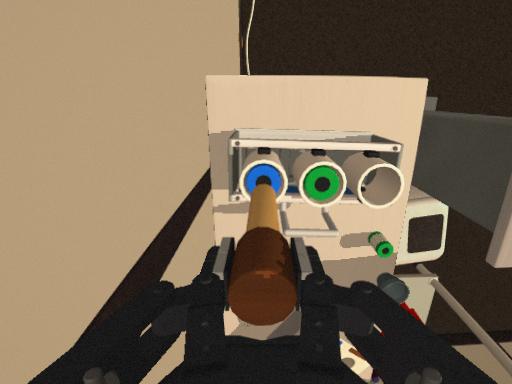

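The dowel end is over the blue cap at (263,182). I'll push it down now.

Call:
step_arm(
  moves=[
    [[0, 0, 0.2], [0, 0, 0], 25],
    [[0, 0, 0.1], [0, 0, 0], 25],
    [[0, 0, 0.12], [0, 0, 0], 25],
    [[0, 0, 0.12], [0, 0, 0], 25],
    [[0, 0, 0.12], [0, 0, 0], 25],
    [[0, 0, 0.12], [0, 0, 0], 25],
    [[0, 0, 0.12], [0, 0, 0], 25],
    [[0, 0, 0], [0, 0, 0], 25],
  ],
  grip_force=80,
)

```text
t: 5.65
tool_pos: [0.6159, -0.0666, 0.3617]
orientation: [179.7, 0.0, -90.0]
ft_force: [0.4, -0.9, -1.0]
grip_width: 0.378
```

Call:
step_arm(
  moves=[
    [[0, 0, 0.03], [0, 0, 0], 25],
    [[0, 0, 0], [0, 0, 0], 25],
    [[0, 0, 0], [0, 0, 0], 25],
  ],
)

```text
t: 5.95
tool_pos: [0.6167, -0.0671, 0.361]
orientation: [-179.9, -0.0, -90.0]
ft_force: [0.5, 0.4, -0.6]
grip_width: 0.385
```

Call:
step_arm(
  moves=[
    [[0, 0, -0.2], [0, 0, 0], 25],
    [[0, 0, -0.3], [0, 0, 0], 25],
    [[0, 0, -0.3], [0, 0, 0], 25],
    [[0, 0, -0.12], [0, 0, 0], 25],
    [[0, 0, 0], [0, 0, 0], 25],
    [[0, 0, 0], [0, 0, 0], 25],
  ],
)

```text
t: 6.55
tool_pos: [0.6162, -0.0671, 0.4703]
orientation: [180.0, 0.0, -90.0]
ft_force: [0.3, -0.1, -1.4]
grip_width: 0.379
```

```bash
python3 - <<'E'
from h import *
state(); c,im=shot("wrist","wrist4")
for col in("blue","green"):
  for q in comps(im,col,80): print(col,cv2.boundingRect(q),disc(c,q,.074 if col=="blue" else .149))
cv2.imwrite("pics/wrist4b.png",cv2.resize(im[110:330,200:430],None,fx=2.6,fy=2.6,interpolation=cv2.INTER_CUBIC))
E
```

```text
t 6.55 pos [ 0.6162 -0.0671  0.4703] rpy [ 1.7997e+02  4.0000e-02 -9.0010e+01] F [ 0.3 -0.1 -1.4] g 0.379
blue (248, 165, 28, 17) [ 0.6168 -0.0563  0.0221  0.0342]
green (304, 166, 36, 35) [ 0.5502 -0.0636  0.0381  0.0394]
green (376, 242, 18, 16) [0.4658 0.0209 0.0193 0.0234]
```

View pics/wrist4b.png

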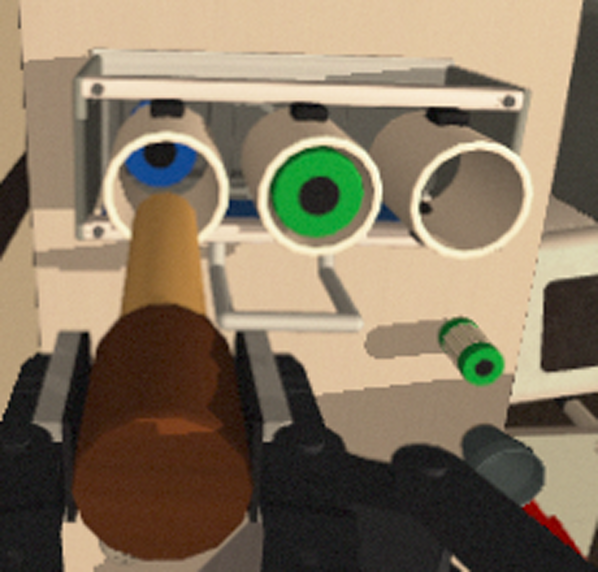

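Blue has dropped down its sleeve into the drawer. Next is green.

Call:
step_arm(
  moves=[
    [[-0.01, 0.27, 0], [0, 0, 0], 25],
    [[0, 0.27, 0], [0, 0, 0], 25],
    [[0, 0, 0], [0, 0, 0], 25],
    [[0, 0, 0.2], [0, 0, 0], 25],
    [[0, 0, 0.1], [0, 0, 0], 25],
    [[0, 0, 0.12], [0, 0, 0], 25],
    [[0, 0, 0.12], [0, 0, 0], 25],
    [[0, 0, 0.12], [0, 0, 0], 25],
  ],
)

```text
t: 7.4
tool_pos: [0.5527, -0.0659, 0.3911]
orientation: [-179.9, -0.0, -90.0]
ft_force: [0.2, -0.0, 2.9]
grip_width: 0.379
```

Call:
step_arm(
  moves=[
    [[0, 0, 0.12], [0, 0, 0], 25],
    [[0, 0, 0.14], [0, 0, 0], 25],
    [[0, 0, 0], [0, 0, 0], 25],
    [[0, 0, 0], [0, 0, 0], 25],
  ],
)

```text
t: 7.8
tool_pos: [0.552, -0.066, 0.3595]
orientation: [179.9, -0.0, -90.0]
ft_force: [-0.1, 0.5, -1.2]
grip_width: 0.38
```

Call:
step_arm(
  moves=[
    [[0, 0, -0.2], [0, 0, 0], 25],
    [[0, 0, -0.3], [0, 0, 0], 25],
    [[0, 0, -0.3], [0, 0, 0], 25],
    [[0, 0, -0.12], [0, 0, 0], 25],
    [[0, 0, 0], [0, 0, 0], 25],
    [[0, 0, 0], [0, 0, 0], 25],
  ],
)

```text
t: 8.4
tool_pos: [0.5514, -0.0659, 0.47]
orientation: [179.9, 0.0, -90.0]
ft_force: [-1.0, -0.1, -1.7]
grip_width: 0.377
```

```bash
python3 - <<'E'
from h import *
state(); c,im=shot("wrist","wrist5")
for col in("blue","green"):
  for q in comps(im,col,80): print(col,cv2.boundingRect(q),disc(c,q,.074))
for n in ("scene","side"):
  c,im=shot(n,n+"5")
  for col in RNG:
    for q in comps(im,col,10):
      b=cv2.boundingRect(q)
      print(n,col,b,cv2.contourArea(q)) if n=="scene" and b[0]>195 and b[1]<210 else 0
a=cv2.imread("pics/wrist5.png")[120:320,180:430]; a=cv2.resize(a,None,fx=2,fy=2)
s=cv2.imread("pics/side5.png")[130:300,180:360]; s=cv2.resize(s,(424,400))
cv2.imwrite("pics/m5.png",np.hstack([a,s])[:, :800])
E
```

```text
t 8.4 pos [ 0.5514 -0.0659  0.47  ] rpy [ 1.7992e+02  4.0000e-02 -9.0020e+01] F [-1.  -0.1 -1.7] g 0.377
blue (200, 164, 24, 17) [ 0.6223 -0.0556  0.0187  0.0323]
green (249, 166, 27, 16) [ 0.5506 -0.0547  0.0212  0.0344]
green (339, 242, 17, 16) [0.421  0.066  0.0238 0.0288]
scene blue (227, 176, 16, 10) 80.0
scene green (231, 159, 12, 5) 32.5
scene green (231, 149, 14, 2) 11.5
scene orange (207, 158, 13, 5) 37.5
scene orange (239, 126, 8, 16) 26.0
scene orange (207, 148, 15, 2) 13.5
scene brown (350, 83, 71, 50) 1802.0
scene brown (350, 180, 16, 26) 154.5
scene brown (427, 0, 16, 20) 88.0
scene brown (303, 18, 7, 12) 22.5
scene brown (304, 32, 7, 13) 18.0
scene brown (376, 0, 11, 13) 15.5
scene brown (355, 73, 6, 11) 12.5
```

View pics/m5.png

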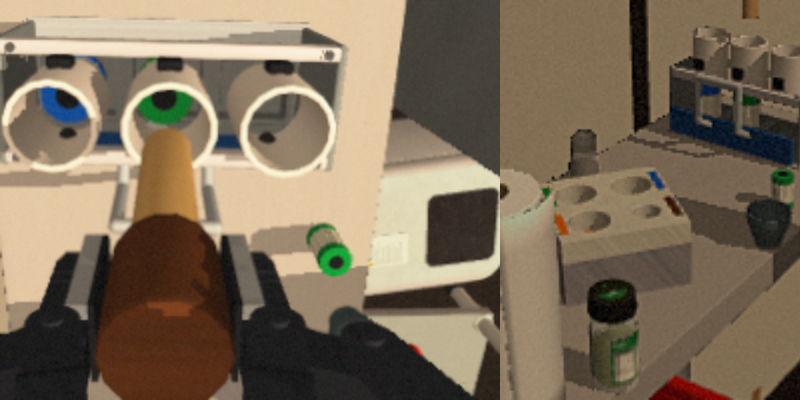

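Both cartridges are in the drawer and the caddy looks unmoved. I'll carry the dowel back over its slot.

Call:
step_arm(
  moves=[
    [[-0.34, 0.084, 0], [0, 0, 0], 25],
    [[-0.34, 0.084, 0], [0, 0, 0], 25],
    [[-0.34, 0.084, 0], [0, 0, 0], 25],
    [[-0.34, 0.084, 0], [0, 0, 0], 25],
    [[-0.34, 0.084, 0], [0, 0, 0], 25],
    [[-0.34, 0.084, 0], [0, 0, 0], 25],
    [[-0.34, 0.084, 0], [0, 0, 0], 25],
    [[-0.34, 0.084, 0], [0, 0, 0], 25],
  ],
)

```text
t: 9.35
tool_pos: [0.4704, 0.262, 0.4696]
orientation: [179.9, -0.1, -90.0]
ft_force: [0.6, 0.8, -1.4]
grip_width: 0.379
```

Call:
step_arm(
  moves=[
    [[-0.25, 0.06, 0], [0, 0, 0], 25],
    [[-0.1, 0.03, 0], [0, 0, 0], 25],
    [[0, 0, 0], [0, 0, 0], 25],
    [[0, 0, 0], [0, 0, 0], 25],
    [[0, 0, 0], [0, 0, 0], 25],
  ],
)

```text
t: 9.85
tool_pos: [0.4606, 0.3013, 0.4705]
orientation: [180.0, -0.0, -90.1]
ft_force: [0.1, -0.5, -1.2]
grip_width: 0.38
```

```bash
python3 - <<'E'
from h import *
s=state(); c,im=shot("wrist","wrist6"); x,y,z=s["tool_pos"]; z-=.2829
caddy(c,im,np.array([.507,.312]))
print(proj(c,[[x,y,z],[x,y-.012,z],[x-.012,y,z],[x+.012,y,z]]).round(1))
m=cv2.inRange(cv2.cvtColor(im,cv2.COLOR_BGR2HSV),(13,110,90),(20,200,235))[150:240,230:300]
m=cv2.morphologyEx(m,cv2.MORPH_OPEN,np.ones((3,3)))
for r in range(28,60,4):
    u=np.flatnonzero(m[r]); print(r+150,(u.min()+230,u.max()+230) if len(u) else None,end=" ")
E
```

```text
t 9.85 pos [0.4606 0.3013 0.4705] rpy [ 1.7998e+02 -4.0000e-02 -9.0080e+01] F [ 0.1 -0.5 -1.2] g 0.38
caddy [0.5063 0.3121] yaw -127.5 scale 0.999 res mm [0.1 0.1 0.1] n 3
{'blue': array([0.5125, 0.2658]), 'green': array([0.5526, 0.3182]), 'orange': array([0.5002, 0.3583]), 'dowel': array([0.4601, 0.306 ])}
[[262.4 192.3]
 [262.4 180.4]
 [274.8 192.3]
 [250.1 192.3]]
178 None 182 None 186 (np.int64(257), np.int64(270)) 190 (np.int64(253), np.int64(273)) 194 (np.int64(252), np.int64(274)) 198 (np.int64(251), np.int64(275)) 202 (np.int64(250), np.int64(275)) 206 (np.int64(250), np.int64(276))
```

Call:
step_arm(
  moves=[
    [[-0.015, 0, 0.2], [0, 0, 0], 25],
    [[0, 0, 0.25], [0, 0, 0], 25],
    [[0, 0, 0.25], [0, 0, 0], 25],
    [[0, 0, 0.1], [0, 0, 0], 25],
    [[0, 0, 0.05], [0, 0, 0], 25],
    [[0, 0, 0.05], [0, 0, 0], 25],
    [[0, 0, 0.05], [0, 0, 0], 25],
    [[0, 0, 0.05], [0, 0, 0], 25],
  ],
)

```text
t: 10.7
tool_pos: [0.4606, 0.3044, 0.3513]
orientation: [-179.9, 0.1, -90.0]
ft_force: [-0.2, 0.4, -1.8]
grip_width: 0.379
```

Call:
step_arm(
  moves=[
    [[0, 0, 0.12], [0, 0, 0], 25],
    [[0, 0, 0.12], [0, 0, 0], 25],
    [[0, 0, 0.12], [0, 0, 0], 25],
    [[0, 0, 0.08], [0, 0, 0], 25],
    [[0, 0, 0.04], [0, 0, 0], 25],
    [[0, 0, 0.02], [0, 0, 0], 25],
    [[0, 0, 0], [0, 0, 0], 25],
  ],
)

```text
t: 11.4
tool_pos: [0.4605, 0.3043, 0.2909]
orientation: [-180.0, 0.0, -90.0]
ft_force: [0.3, 0.6, -1.2]
grip_width: 0.378
```

Call:
step_arm(
  moves=[
    [[0, 0, 0.015], [0, 0, 0], 25],
    [[0, 0, 0.015], [0, 0, 0], 25],
    [[0, 0, 0.01], [0, 0, 0], 25],
    [[0, 0, 0], [0, 0, 0], 25],
  ],
)

```text
t: 11.8
tool_pos: [0.4604, 0.3044, 0.287]
orientation: [-179.9, 0.0, -90.0]
ft_force: [-1.6, -0.5, 3.4]
grip_width: 0.378
```

Call:
step_arm(
  moves=[
    [[0, 0, 0], [0, 0, 0], 90],
    [[0, 0, 0], [0, 0, 0], 90],
    [[0, 0, 0], [0, 0, 0], 90],
    [[0, 0, 0], [0, 0, 0], 90],
    [[0, 0, -0.1], [0, 0, 0], 90],
    [[0, 0, -0.3], [0, 0, 0], 90],
    [[0, 0, -0.4], [0, 0, 0], 90],
    [[0, 0, -0.2], [0, 0, 0], 90],
  ],
)

```text
t: 12.6
tool_pos: [0.4608, 0.3044, 0.4113]
orientation: [-179.7, 0.3, -90.0]
ft_force: [0.1, 0.0, -0.5]
grip_width: 0.898
```

Call:
step_arm(
  moves=[
    [[0.3, -0.09, 0], [0, 0, 0], 40],
    [[0.4, -0.12, 0], [0, 0, 0], 40],
    [[0.4, -0.12, 0], [0, 0, 0], 40],
    [[0.4, -0.12, 0], [0, 0, 0], 40],
    [[0.4, -0.12, 0], [0, 0, 0], 40],
    [[0.3, -0.09, 0], [0, 0, 0], 40],
    [[0.2, -0.09, 0], [0, 0, 0], 40],
    [[0, 0, 0], [0, 0, 0], 40],
  ],
)

```text
t: 13.4
tool_pos: [0.5509, 0.014, 0.4066]
orientation: [-179.9, -0.0, -90.2]
ft_force: [-1.2, 0.1, 0.2]
grip_width: 0.397
```

```bash
python3 - <<'E'
from h import *
state(); c,im=shot("wrist","wrist7")
c2,im2=shot("scene","scene7")
print("bar proj",proj(c,[[.551-.033,.0165,.115],[.551+.033,.0165,.115]]).round(0))
a=im2[120:220,170:300]; cv2.imwrite("pics/m7.png",np.hstack([cv2.resize(a,(380,292)),cv2.resize(im,(390,292))]))
E
```

```text
t 13.4 pos [0.5509 0.014  0.4066] rpy [-1.7995e+02 -2.0000e-02 -9.0250e+01] F [-1.2  0.1  0.2] g 0.397
bar proj [[295. 192.]
 [230. 192.]]
```

View pics/m7.png

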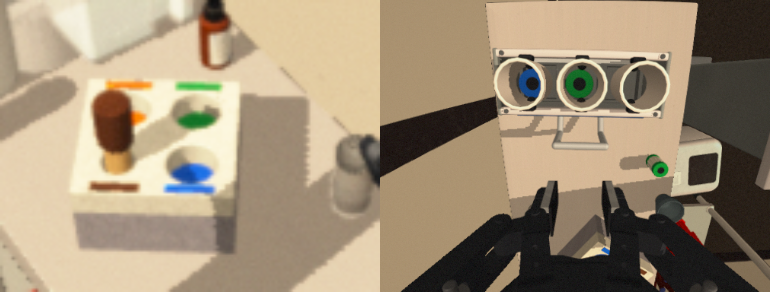

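Call:
step_arm(
  moves=[
    [[0, 0, 0], [0, 0, 1], 40],
    [[0, 0, 0], [0, 0, 1], 40],
    [[0, 0, 0], [0, 0, 1], 40],
    [[0, 0, 0], [0, 0, 1], 40],
    [[0, 0, 0], [0, 0, 1], 40],
    [[0, 0, 0], [0, 0, 1], 40],
    [[0, 0, 0], [0, 0, 1], 40],
    [[0, 0, 0], [0, 0, 1], 40],
  ],
)

```text
t: 14.3
tool_pos: [0.5498, 0.018, 0.4064]
orientation: [180.0, 0.0, -159.0]
ft_force: [0.2, -0.6, 0.0]
grip_width: 0.399
```

Call:
step_arm(
  moves=[
    [[0, 0, 0], [0, 0, 1], 40],
    [[0, 0, 0], [0, 0, 0.9], 40],
    [[0, 0, 0], [0, 0, 0.7], 40],
    [[0, 0.02, 0.35], [0, 0, 0], 40],
    [[0, 0, 0.3], [0, 0, 0], 40],
    [[0, 0, 0], [0, 0, 0], 40],
    [[0, 0, 0], [0, 0, 0], 40],
  ],
)

```text
t: 15.0
tool_pos: [0.5506, 0.02, 0.3288]
orientation: [-180.0, 0.0, 179.0]
ft_force: [-0.3, 0.4, 1.3]
grip_width: 0.403
```

Call:
step_arm(
  moves=[
    [[0, -0.025, 0.15], [0, 0, 0], 40],
    [[0, 0, 0.15], [0, 0, 0], 40],
    [[0, 0, 0.1], [0, 0, 0], 40],
    [[0, 0, 0.08], [0, 0, 0], 40],
    [[0, 0, 0], [0, 0, 0], 40],
    [[0, 0, 0], [0, 0, 0], 0],
    [[0, 0, 0], [0, 0, 0], 0],
    [[0, 0, 0], [0, 0, 0], 0],
  ],
  grip_force=40,
)

```text
t: 15.8
tool_pos: [0.5506, 0.0163, 0.2713]
orientation: [180.0, 0.1, 178.9]
ft_force: [-0.6, 1.9, 2.3]
grip_width: 0.103
```

Call:
step_arm(
  moves=[
    [[0, 0, 0], [0, 0, 0], 0],
    [[0, 0, 0], [0, 0, 0], 0],
    [[0, 0, 0], [0, 0, 0], 0],
  ],
)

```text
t: 16.1
tool_pos: [0.5506, 0.0163, 0.2713]
orientation: [180.0, 0.1, 178.9]
ft_force: [-0.5, 2.3, 5.3]
grip_width: 0.098
```

Call:
step_arm(
  moves=[
    [[0, 0.1, 0], [0, 0, 0], 0],
    [[0, 0.17, 0], [0, 0, 0], 0],
    [[0, 0.17, 0], [0, 0, 0], 0],
    [[0, 0.17, 0], [0, 0, 0], 0],
    [[0, 0.17, 0], [0, 0, 0], 0],
    [[0, 0.15, 0], [0, 0, 0], 0],
    [[0, 0.1, 0], [0, 0, 0], 0],
    [[0, 0.05, 0], [0, 0, 0], 0],
  ],
)

```text
t: 16.9
tool_pos: [0.5536, 0.1469, 0.2713]
orientation: [-180.0, 0.2, 179.0]
ft_force: [9.8, -19.3, 5.8]
grip_width: 0.1
```

Call:
step_arm(
  moves=[
    [[0, 0.02, 0], [0, 0, 0], 0],
    [[0, 0.02, 0], [0, 0, 0], 0],
    [[0, 0, 0], [0, 0, 0], 0],
    [[0, 0, 0], [0, 0, 0], 0],
  ],
)

```text
t: 17.3
tool_pos: [0.554, 0.1477, 0.2713]
orientation: [-179.7, 0.1, 178.9]
ft_force: [7.6, -16.0, 5.8]
grip_width: 0.095
```

Call:
step_arm(
  moves=[
    [[0, -0.02, 0], [0, 0, 0], 0],
    [[0, 0, 0], [0, 0, 0], 40],
    [[0, 0, 0], [0, 0, 0], 40],
    [[0, 0, 0], [0, 0, 0], 40],
    [[0, 0, -0.2], [0, 0, 0], 40],
    [[0, 0, -0.3], [0, 0, 0], 40],
    [[-0.1, -0.2, -0.4], [0, 0, 0], 40],
    [[-0.15, -0.35, -0.2], [0, 0, 0], 60],
  ],
)

```text
t: 18.1
tool_pos: [0.5801, 0.0868, 0.4009]
orientation: [179.9, 0.3, 179.2]
ft_force: [2.0, 0.0, -0.1]
grip_width: 0.558
```

Call:
step_arm(
  moves=[
    [[0, -0.1, 0], [0, 0, 0], 60],
    [[0, 0, 0], [0, 0, 0], 60],
    [[0, 0, 0], [0, 0, 0], 60],
  ],
)

```text
t: 18.4
tool_pos: [0.579, 0.0734, 0.3955]
orientation: [-180.0, -0.2, 178.9]
ft_force: [0.8, -0.7, -0.2]
grip_width: 0.599
```

```bash
python3 - <<'E'
from h import *
state(); c,im=shot("wrist","wrist8")
for col in("blue","green"):
  for q in comps(im,col,80): print(col,cv2.boundingRect(q),disc(c,q,.074))
c,im=shot("scene","scene8")
for col in("blue","green"):
  for q in comps(im,col,10):
    b=cv2.boundingRect(q)
    if b[0]>220 and b[1]<300: print("scene",col,b,disc(c,q,.074), "caddy strip" if b[0]<250 else "")
E
```

```text
t 18.4 pos [0.579  0.0734 0.3955] rpy [-179.97   -0.19  178.89] F [ 0.8 -0.7 -0.2] g 0.599
blue (241, 197, 34, 34) [0.6186 0.0668 0.0382 0.0409]
blue (426, 97, 26, 39) [0.5115 0.2599 0.0272 0.0379]
blue (293, 59, 13, 172) [0.5495 0.1124 0.0046 0.2588]
blue (410, 79, 36, 40) [0.4932 0.2451 0.0087 0.0626]
blue (35, 110, 20, 19) [ 0.5042 -0.1589  0.0167  0.0239]
green (240, 141, 36, 37) [0.5543 0.0679 0.0377 0.0393]
green (259, 1, 27, 31) [0.4177 0.0849 0.024  0.0255]
green (465, 136, 23, 34) [0.5505 0.311  0.0223 0.0355]
green (486, 158, 26, 31) [0.5757 0.3462 0.0094 0.0502]
scene blue (249, 197, 76, 44) [0.5471 0.0775 0.0567 0.2032] caddy strip
scene blue (227, 176, 16, 10) [0.5042 0.2542 0.0333 0.0387] caddy strip
scene green (288, 213, 17, 16) [0.5535 0.0649 0.0383 0.0437] 
scene green (237, 247, 11, 11) [0.399  0.0685 0.0239 0.0276] caddy strip
scene green (231, 159, 12, 5) [0.5489 0.3125 0.0157 0.0295] caddy strip
scene green (231, 149, 14, 2) [0.5811 0.3438 0.004  0.6387] caddy strip
```

View pics/wrist8.png

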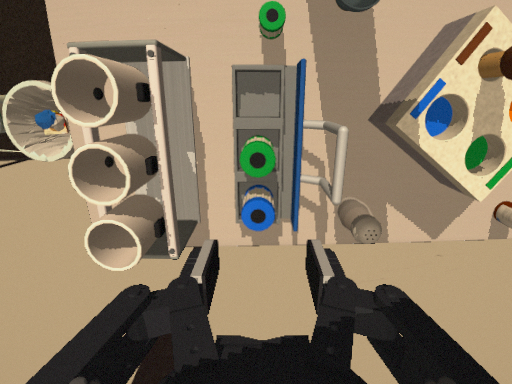

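The drawer is fully out and both cartridges stand upright: green cap at (257,159), blue cap at (258,213). I'll grasp green, closing across the drawer.

Call:
step_arm(
  moves=[
    [[0.1, -0.025, 0], [0, 0, 0], 60],
    [[0.106, -0.025, 0.2], [0, 0, 0], 60],
    [[0, 0, 0.35], [0, 0, 0], 60],
    [[0, 0, 0.35], [0, 0, 0], 60],
    [[0, 0, 0.3], [0, 0, 0], 60],
    [[0, 0, 0.2], [0, 0, 0], 60],
    [[0, 0, 0.14], [0, 0, 0], 60],
    [[0, 0, 0], [0, 0, 0], 60],
  ],
)

```text
t: 19.3
tool_pos: [0.5535, 0.068, 0.2091]
orientation: [-179.8, -0.4, 179.0]
ft_force: [0.2, -0.3, -0.7]
grip_width: 0.597
```

Call:
step_arm(
  moves=[
    [[0, 0, 0], [0, 0, 0], 60],
    [[0, 0, 0], [0, 0, 0], 30],
    [[0, 0, 0], [0, 0, 0], 30],
    [[0, 0, 0], [0, 0, 0], 30],
    [[0, 0, 0], [0, 0, 0], 30],
    [[0, 0, 0], [0, 0, 0], 30],
  ],
  grip_force=40,
)

```text
t: 19.9
tool_pos: [0.5551, 0.0677, 0.2135]
orientation: [180.0, 0.1, 178.9]
ft_force: [-1.4, 1.6, 4.6]
grip_width: 0.453
```

Call:
step_arm(
  moves=[
    [[0, 0, -0.1], [0, 0, 0], 30],
    [[0, 0, -0.3], [0, 0, 0], 30],
    [[0, 0, -0.4], [0, 0, 0], 30],
    [[0, 0, -0.4], [0, 0, 0], 30],
    [[0, 0, -0.4], [0, 0, 0], 30],
    [[0, 0.2, 0], [0, 0, 0], 30],
    [[0, 0.4, 0], [0, 0, 0], 30],
    [[0, 0.3, 0], [0, 0, 0], 30],
  ],
)

```text
t: 20.7
tool_pos: [0.5563, 0.1762, 0.4051]
orientation: [180.0, 0.0, 178.8]
ft_force: [-0.4, 0.5, -0.8]
grip_width: 0.458
```

Call:
step_arm(
  moves=[
    [[0, 0.3, 0], [0, 0, 0], 30],
    [[0, 0.2, 0], [0, 0, 0], 30],
    [[0, 0, 0], [0, 0, 0], 30],
    [[0, 0, 0], [0, 0, 0], 30],
  ],
)

```text
t: 21.1
tool_pos: [0.5577, 0.2355, 0.404]
orientation: [-179.9, -0.1, 178.9]
ft_force: [0.5, 0.1, -1.1]
grip_width: 0.461
```

```bash
python3 - <<'E'
from h import *
s=state(); c,im=shot("wrist","wrist9"); c2,im2=shot("scene","scene9")
for q in comps(im2,"blue",10):
    b=cv2.boundingRect(q)
    if 200<b[0]<250 and b[1]<200: print("scene",b)
x,y,z=s["tool_pos"]; print("bottom pred",proj(c,[[x,y,z-.2035]]).round(1))
try: caddy(c,im,np.array([.507,.312]))
except Exception as e: print(e)
E
```

```text
t 21.1 pos [0.5577 0.2355 0.404 ] rpy [-1.7994e+02 -9.0000e-02  1.7894e+02] F [ 0.5  0.1 -1.1] g 0.461
scene (249, 197, 76, 44)
scene (227, 176, 16, 10)
bottom pred [[263.  227.6]]
caddy [0.5057 0.3127] yaw -127.5 scale 1.0 res mm [0.1 0.2 0.2] n 3
{'blue': array([0.5118, 0.2664]), 'green': array([0.552 , 0.3188]), 'orange': array([0.4996, 0.3589]), 'dowel': array([0.4594, 0.3066])}
```

View pics/wrist9.png

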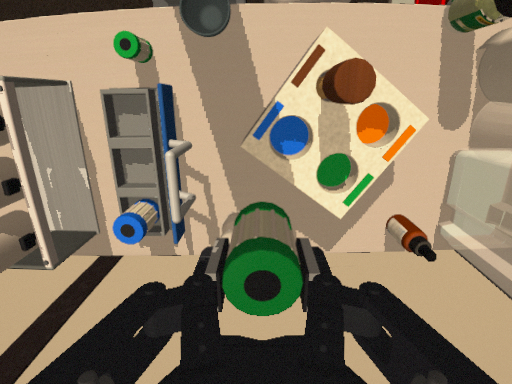

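```bash
python3 - <<'E'
from h import *
s=bot.state(); c=bot.get_calibration("wrist"); im=cv2.imread("pics/wrist9.png")
x,y,z=s["tool_pos"]
t=np.linspace(0,2*np.pi,90)
q=comps(im,"green",300)
print([cv2.boundingRect(k) for k in q])
top=disc(c,max([k for k in q if cv2.boundingRect(k)[1]>220],key=cv2.contourArea),z-.2035+.064)
print("top cap centre",top,"tcp",x,y)
P=proj(c,np.c_[x+.02*np.cos(t),y+.02*np.sin(t),0*t+z-.2035]); print("bottom edge pred: min row",P[:,1].min(),"cols",P[:,0].min(),P[:,0].max())
g=[k for k in q if 195<cv2.boundingRect(k)[1]<220]; print([cv2.boundingRect(k) for k in g])
E
```

```text
[(222, 237, 81, 79), (317, 154, 34, 32), (114, 31, 27, 28)]
top cap centre [0.5537 0.234  0.0378 0.044 ] tcp 0.5578768643822315 0.23448666261643025
bottom edge pred: min row 200.63519765176702 cols 234.19726017447314 291.51385965059205
[]
```

Call:
step_arm(
  moves=[
    [[0.025, 0.35, 0], [0, 0, 0], 30],
    [[0.02, 0.345, 0], [0, 0, 0], 30],
    [[0, 0, 0.2], [0, 0, 0], 30],
    [[0, 0, 0.35], [0, 0, 0], 30],
    [[0, 0, 0.3], [0, 0, 0], 30],
    [[0, 0, 0.1], [0, 0, 0], 30],
    [[0, 0, 0], [0, 0, 0], 30],
    [[0, 0, 0], [0, 0, 0], 30],
  ],
)

```text
t: 22.0
tool_pos: [0.5551, 0.3188, 0.2924]
orientation: [179.9, 0.2, 178.9]
ft_force: [0.2, 0.1, -1.2]
grip_width: 0.451
```

Call:
step_arm(
  moves=[
    [[0.022, 0, 0], [0, 0, 0], 30],
    [[0, 0, 0.04], [0, 0, 0], 30],
    [[0, 0, 0.05], [0, 0, 0], 30],
    [[0, 0, 0.05], [0, 0, 0], 30],
    [[0, 0, 0.05], [0, 0, 0], 30],
    [[0, 0, 0], [0, 0, 0], 30],
  ],
)

```text
t: 22.6
tool_pos: [0.5513, 0.3188, 0.2661]
orientation: [-179.9, -0.1, 178.9]
ft_force: [0.0, -0.3, -1.4]
grip_width: 0.456
```

Bottom edge is now below the caddy top with no resistance. I'll finish the descent.

Call:
step_arm(
  moves=[
    [[0, 0, 0.04], [0, 0, 0], 30],
    [[0, 0, 0.02], [0, 0, 0], 30],
    [[0, 0, 0.015], [0, 0, 0], 30],
    [[0, 0, 0], [0, 0, 0], 30],
  ],
)

```text
t: 23.0
tool_pos: [0.5516, 0.3189, 0.2583]
orientation: [-180.0, -0.0, 178.9]
ft_force: [0.0, -0.7, -2.3]
grip_width: 0.46
```

Call:
step_arm(
  moves=[
    [[0, 0, 0.015], [0, 0, 0], 30],
    [[0, 0, 0], [0, 0, 0], 60],
    [[0, 0, 0], [0, 0, 0], 60],
    [[0, 0, 0], [0, 0, 0], 60],
    [[0, 0, -0.1], [0, 0, 0], 60],
    [[0, 0, -0.3], [0, 0, 0], 60],
    [[0, 0, -0.4], [0, 0, 0], 60],
    [[0, 0, -0.4], [0, 0, 0], 60],
  ],
)

```text
t: 23.8
tool_pos: [0.5514, 0.3188, 0.4032]
orientation: [-180.0, 0.0, 178.9]
ft_force: [1.1, 0.7, 0.1]
grip_width: 0.596
```

```bash
python3 - <<'E'
from h import *
state(); c,im=shot("wrist","wrist10")
for q in comps(im,"green",100): print("green",cv2.boundingRect(q),disc(c,q,.118))
try: caddy(c,im,np.array([.507,.312]))
except Exception as e: print(e)
E
```

```text
t 23.8 pos [0.5514 0.3188 0.4032] rpy [-1.7998e+02  1.0000e-02  1.7891e+02] F [1.1 0.7 0.1] g 0.596
green (244, 169, 55, 44) [0.5514 0.3232 0.0408 0.0494]
green (43, 41, 26, 27) [0.4222 0.1394 0.021  0.0233]
caddy [0.5059 0.3128] yaw -127.4 scale 1.008 res mm [0.6 0.6] n 2
{'blue': array([0.5121, 0.2666]), 'green': array([0.5522, 0.319 ]), 'orange': array([0.4998, 0.3591]), 'dowel': array([0.4597, 0.3066])}
```

View pics/wrist10.png

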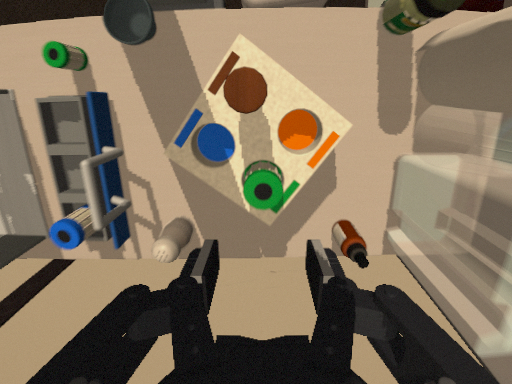

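Green is seated in its slot, its cap at (263,190) and level. Going for blue.

Call:
step_arm(
  moves=[
    [[-0.1, -0.35, 0], [0, 0, 0], 60],
    [[-0.1, -0.35, 0], [0, 0, 0], 60],
    [[-0.1, -0.35, 0], [0, 0, 0], 60],
    [[-0.1, -0.35, 0], [0, 0, 0], 60],
    [[-0.1, -0.35, 0], [0, 0, 0], 60],
    [[-0.1, -0.35, 0], [0, 0, 0], 60],
    [[0, 0, 0], [0, 0, 0], 60],
    [[0, 0, 0], [0, 0, 0], 60],
  ],
)

```text
t: 24.65
tool_pos: [0.6188, 0.0645, 0.4014]
orientation: [180.0, 0.1, 178.8]
ft_force: [-0.0, 0.9, 0.7]
grip_width: 0.602
```

```bash
python3 - <<'E'
from h import *
state(); c,im=shot("wrist","wrist11")
for q in comps(im,"blue",100): print("blue",cv2.boundingRect(q),disc(c,q,.074))
E
```

```text
t 24.65 pos [0.6188 0.0645 0.4014] rpy [1.7998e+02 5.0000e-02 1.7877e+02] F [-0.   0.9  0.7] g 0.602
blue (247, 162, 35, 34) [0.6197 0.0665 0.0381 0.0392]
blue (436, 56, 27, 41) [0.513  0.2599 0.027  0.0378]
blue (300, 18, 14, 182) [0.5472 0.1116 0.0045 0.2957]
blue (421, 34, 35, 42) [0.4925 0.2452 0.0087 0.0639]
blue (35, 97, 21, 20) [ 0.5323 -0.168   0.0174  0.0242]
```

Call:
step_arm(
  moves=[
    [[0, 0.017, 0.2], [0, 0, 0], 60],
    [[0, 0, 0.35], [0, 0, 0], 60],
    [[0, 0, 0.35], [0, 0, 0], 60],
    [[0, 0, 0.32], [0, 0, 0], 60],
    [[0, 0, 0.2], [0, 0, 0], 60],
    [[0, 0, 0.14], [0, 0, 0], 60],
    [[0, 0, 0], [0, 0, 0], 60],
    [[0, 0, 0], [0, 0, 0], 60],
  ],
)

```text
t: 25.5
tool_pos: [0.619, 0.069, 0.2142]
orientation: [-180.0, 0.0, 179.0]
ft_force: [-0.2, -0.7, -0.2]
grip_width: 0.601
```

Call:
step_arm(
  moves=[
    [[0, 0, 0], [0, 0, 0], 30],
    [[0, 0, 0], [0, 0, 0], 30],
    [[0, 0, 0], [0, 0, 0], 30],
    [[0, 0, 0], [0, 0, 0], 30],
    [[0, 0, 0], [0, 0, 0], 30],
  ],
)

```text
t: 26.0
tool_pos: [0.6194, 0.068, 0.2154]
orientation: [179.9, 0.2, 178.9]
ft_force: [-1.1, 2.0, 5.4]
grip_width: 0.458
```

Call:
step_arm(
  moves=[
    [[0, 0, -0.1], [0, 0, 0], 30],
    [[0, 0, -0.3], [0, 0, 0], 30],
    [[0, 0, -0.4], [0, 0, 0], 30],
    [[0, 0, -0.4], [0, 0, 0], 30],
    [[0, 0, -0.4], [0, 0, 0], 30],
    [[0.1, 0.2, 0], [0, 0, 0], 30],
    [[0.15, 0.35, 0], [0, 0, 0], 30],
    [[0.15, 0.35, 0], [0, 0, 0], 30],
  ],
)

```text
t: 26.8
tool_pos: [0.5719, 0.1766, 0.4061]
orientation: [180.0, -0.0, 178.7]
ft_force: [0.5, 1.2, -1.4]
grip_width: 0.457
```

Call:
step_arm(
  moves=[
    [[0.1, 0.2, 0], [0, 0, 0], 30],
    [[0, 0, 0], [0, 0, 0], 30],
    [[0, 0, 0], [0, 0, 0], 30],
  ],
)

```text
t: 27.1
tool_pos: [0.5609, 0.2009, 0.4056]
orientation: [-180.0, -0.0, 179.0]
ft_force: [0.1, 0.2, -0.7]
grip_width: 0.455
```

```bash
python3 - <<'E'
from h import *
state(); c,im=shot("wrist","wrist12")
for q in comps(im,"blue",100): print("blue",cv2.boundingRect(q))
caddy(c,im,np.array([.507,.312]))
E
```

```text
t 27.1 pos [0.5609 0.2009 0.4056] rpy [-1.7997e+02 -4.0000e-02  1.7896e+02] F [ 0.1  0.2 -0.7] g 0.455
blue (223, 239, 79, 77)
blue (302, 113, 36, 38)
blue (187, 80, 16, 160)
blue (286, 98, 31, 37)
blue (234, 203, 57, 27)
caddy [0.4673 0.2618] yaw -65.0 scale 0.45 res mm [39.6 39.6] n 2
{'blue': array([0.5111, 0.2458]), 'green': array([0.4832, 0.3056]), 'orange': array([0.4234, 0.2777]), 'dowel': array([0.4513, 0.2179])}
```

The automatic fit picked wrong blobs here, with a bad scale and residuals. I'll list the candidates and use the strips explicitly.

```bash
python3 - <<'E'
from h import *
c=bot.get_calibration("wrist"); im=cv2.imread("pics/wrist12.png")
for col in RNG:
    for q in comps(im,col,40):
        m=cv2.moments(q); p=[m["m10"]/m["m00"],m["m01"]/m["m00"]]; w=cv2.minAreaRect(q)[1]
        P=plane(c,p,.08)[0,:2]
        if np.linalg.norm(P-[.507,.312])<.16: print(col,np.round(p),cv2.contourArea(q),round(max(w)/min(w),1),np.round(P,4))
E
```

```text
blue [319. 132.] 1029.0 1.1 [0.5099 0.2616]
blue [301. 116.] 295.5 5.3 [0.4934 0.2414]
blue [261. 211.] 281.5 2.3 [0.5994 0.1977]
green [379. 177.] 1272.0 1.0 [0.5614 0.3321]
orange [402. 120.] 803.5 1.3 [0.4989 0.3498]
orange [406.  72.] 495.5 1.9 [0.4509 0.3482]
orange [429. 139.] 278.0 5.7 [0.519 0.383]
orange [342.  63.] 205.0 5.9 [0.4421 0.2811]
brown [374.  81.] 725.5 1.1 [0.4599 0.3153]
brown [429. 226.] 180.0 1.9 [0.6244 0.4024]
```

The three strips I can identify are blue (301,116), orange (429,139) and brown (342,63). They match the first fit to within 1 mm, so the caddy hasn't moved. I'll turn the tool 18° so the gripper body clears the dowel handle.

Call:
step_arm(
  moves=[
    [[0.21, 0.27, 0], [0, 0, 0.5], 30],
    [[0.19, 0.27, 0], [0, 0, 0.5], 30],
    [[0, 0, 0], [0, 0, 0.6], 30],
    [[0, 0, 0], [0, 0, 0.5], 30],
    [[0, 0, 0], [0, 0, 0], 30],
    [[0, 0, 0.35], [0, 0, 0], 30],
    [[0, 0, 0.4], [0, 0, 0], 30],
    [[0, 0, 0], [0, 0, 0], 30],
  ],
)

```text
t: 27.95
tool_pos: [0.5156, 0.2655, 0.309]
orientation: [-179.3, -0.5, 160.7]
ft_force: [0.3, -0.3, -1.4]
grip_width: 0.456
```

Call:
step_arm(
  moves=[
    [[0, 0, 0.1], [0, 0, 0], 30],
    [[0, 0, 0], [0, 0, 0], 30],
    [[0, 0, 0], [0, 0, 0], 30],
  ],
)

```text
t: 28.25
tool_pos: [0.5178, 0.2683, 0.3055]
orientation: [179.8, 0.1, 160.9]
ft_force: [-0.1, -0.1, 0.4]
grip_width: 0.458
```

Call:
step_arm(
  moves=[
    [[0.04, -0.032, 0], [0, 0, 0], 30],
    [[0, 0, 0.05], [0, 0, 0], 30],
    [[0, 0, 0], [0, 0, 0], 30],
    [[0, 0, 0], [0, 0, 0], 30],
  ],
)

```text
t: 28.65
tool_pos: [0.5112, 0.2661, 0.2977]
orientation: [-180.0, 0.0, 160.9]
ft_force: [-0.2, 0.5, -1.1]
grip_width: 0.454
```

Call:
step_arm(
  moves=[
    [[-0.005, 0, 0.05], [0, 0, 0], 30],
    [[0, 0, 0.05], [0, 0, 0], 30],
    [[0, 0, 0.05], [0, 0, 0], 30],
    [[0, 0, 0.05], [0, 0, 0], 30],
    [[0, 0, 0.05], [0, 0, 0], 30],
    [[0, 0, 0], [0, 0, 0], 30],
  ],
)

```text
t: 29.25
tool_pos: [0.5116, 0.2656, 0.2663]
orientation: [-179.9, -0.1, 160.8]
ft_force: [-0.6, -0.5, -1.7]
grip_width: 0.453
```

Blue is in the bore. I'll finish the last 7 mm or so, release and lift.

Call:
step_arm(
  moves=[
    [[0, 0, 0.03], [0, 0, 0], 30],
    [[0, 0, 0.02], [0, 0, 0], 30],
    [[0, 0, 0.01], [0, 0, 0], 30],
    [[0, 0, 0], [0, 0, 0], 30],
  ],
)

```text
t: 29.65
tool_pos: [0.5119, 0.2658, 0.2603]
orientation: [-180.0, -0.0, 160.9]
ft_force: [0.3, -0.1, -1.3]
grip_width: 0.46
```

Call:
step_arm(
  moves=[
    [[0, 0, 0], [0, 0, 0], 58],
    [[0, 0, 0], [0, 0, 0], 58],
    [[0, 0, 0], [0, 0, 0], 58],
    [[0, 0, -0.1], [0, 0, 0], 58],
    [[0, 0, -0.3], [0, 0, 0], 58],
    [[0, 0, -0.4], [0, 0, 0], 58],
    [[0, 0, -0.4], [0, 0, 0], 58],
    [[0, 0, 0], [0, 0, 0], 58],
  ],
)

```text
t: 30.45
tool_pos: [0.513, 0.2663, 0.4139]
orientation: [179.2, 0.6, 160.9]
ft_force: [-0.3, 0.2, -0.1]
grip_width: 0.583
```

Call:
step_arm(
  moves=[
    [[0, 0, 0], [0, 0, -0.7], 40],
    [[0, 0, 0], [0, 0, -0.7], 40],
    [[0, 0, 0], [0, 0, -0.7], 40],
    [[-0.12, -0.33, 0], [0, 0, 0], 40],
    [[-0.12, -0.33, 0], [0, 0, 0], 40],
    [[-0.11, -0.33, 0], [0, 0, 0], 40],
    [[0, 0, 0], [0, 0, 0], 40],
    [[0, 0, 0], [0, 0, 0], 40],
  ],
)

```text
t: 31.25
tool_pos: [0.5517, 0.1452, 0.4051]
orientation: [180.0, 0.1, 178.8]
ft_force: [0.3, -0.5, 0.8]
grip_width: 0.397
```

```bash
python3 - <<'E'
from h import *
s=state(); c,im=shot("wrist","wrist13")
for col,z in(("blue",.118),("green",.118),("orange",.08),("brown",.08)):
  for q in comps(im,col,150)[:6]:
    m=cv2.moments(q); P=plane(c,[m["m10"]/m["m00"],m["m01"]/m["m00"]],z)[0,:2]
    print(col,cv2.boundingRect(q),disc(c,q,z),P.round(4))
print("bar ends pred",proj(c,[[.5535-.033,.1455,.115],[.5535+.033,.1445,.115]]).round(0))
E
```

```text
t 31.25 pos [0.5517 0.1452 0.4051] rpy [1.7996e+02 6.0000e-02 1.7878e+02] F [ 0.3 -0.5  0.8] g 0.397
blue (363, 127, 44, 41) [0.5121 0.2621 0.0378 0.042 ] [0.5116 0.262 ]
blue (236, 86, 8, 159) [0.5257 0.1237 0.0038 0.2325] [0.5227 0.1238]
blue (337, 105, 32, 38) [0.4903 0.2291 0.0072 0.0559] [0.4897 0.2295]
green (410, 165, 42, 43) [0.5503 0.3141 0.0403 0.0443] [0.5497 0.3139]
green (194, 33, 25, 28) [0.4226 0.1002 0.0205 0.0216] [0.4225 0.1002]
orange (436, 110, 26, 37) [0.4982 0.3482 0.026  0.0369] [0.4979 0.3481]
orange (459, 129, 33, 35) [0.5182 0.3838 0.0095 0.0614] [0.5184 0.3836]
brown (416, 67, 57, 44) [0.4589 0.3386 0.0437 0.0622] [0.4585 0.3359]
brown (442, 216, 39, 36) [0.6259 0.391  0.0292 0.0662] [0.6228 0.3952]
brown (471, 0, 26, 12) [0.3785 0.3674 0.0101 0.0307] [0.3785 0.3665]
brown (443, 0, 26, 10) [0.3792 0.3365 0.0086 0.0314] [0.3792 0.3357]
bar ends pred [[262. 158.]
 [262. 220.]]
```

View pics/wrist13.png

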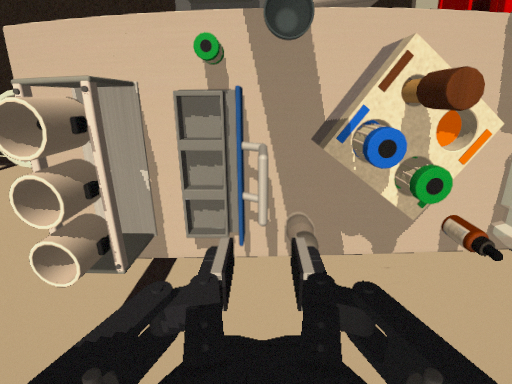

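Both cartridges stand in their slots, blue cap at (384,148) and green at (431,183), and the drawer is empty. The bar is at (264,185), right under the grasp. I'll pinch it and push the drawer shut.

Call:
step_arm(
  moves=[
    [[0, 0.005, 0.2], [0, 0, 0], 40],
    [[0, 0, 0.35], [0, 0, 0], 40],
    [[0, 0, 0.3], [0, 0, 0], 40],
    [[0, 0, 0.17], [0, 0, 0], 40],
    [[0, 0, 0.1], [0, 0, 0], 40],
    [[0, 0, 0], [0, 0, 0], 40],
    [[0, 0, 0], [0, 0, 0], 0],
    [[0, 0, 0], [0, 0, 0], 0],
  ],
)

```text
t: 32.1
tool_pos: [0.5521, 0.1467, 0.2717]
orientation: [-179.9, 0.1, 179.0]
ft_force: [1.3, -0.9, -0.5]
grip_width: 0.095
```

Call:
step_arm(
  moves=[
    [[0, 0, 0], [0, 0, 0], 0],
    [[0, 0, 0], [0, 0, 0], 0],
    [[0, 0, 0], [0, 0, 0], 0],
    [[0, 0, 0], [0, 0, 0], 0],
  ],
)

```text
t: 32.5
tool_pos: [0.5521, 0.1465, 0.2716]
orientation: [180.0, 0.1, 178.9]
ft_force: [1.7, -5.0, 6.1]
grip_width: 0.099
```

Call:
step_arm(
  moves=[
    [[0, -0.1, 0], [0, 0, 0], 0],
    [[0, -0.17, 0], [0, 0, 0], 0],
    [[0, -0.17, 0], [0, 0, 0], 0],
    [[0, -0.17, 0], [0, 0, 0], 0],
    [[0, -0.17, 0], [0, 0, 0], 0],
    [[0, -0.15, 0], [0, 0, 0], 0],
    [[0, -0.1, 0], [0, 0, 0], 0],
    [[0, 0, 0], [0, 0, 0], 0],
  ],
)

```text
t: 33.3
tool_pos: [0.5491, 0.0225, 0.2716]
orientation: [180.0, 0.1, 178.8]
ft_force: [-3.6, -1.3, 9.2]
grip_width: 0.101
```

Call:
step_arm(
  moves=[
    [[0, -0.03, 0], [0, 0, 0], 0],
    [[0, -0.03, 0], [0, 0, 0], 0],
    [[0, -0.02, 0], [0, 0, 0], 0],
    [[0, 0, 0], [0, 0, 0], 0],
  ],
)

```text
t: 33.7
tool_pos: [0.5488, 0.0156, 0.2716]
orientation: [179.8, 0.1, 178.9]
ft_force: [-5.6, 9.0, 8.8]
grip_width: 0.097
```

Call:
step_arm(
  moves=[
    [[0, 0.005, 0], [0, 0, 0], 30],
    [[0, 0, 0], [0, 0, 0], 30],
    [[0, 0, 0], [0, 0, 0], 30],
    [[0, 0, -0.1], [0, 0, 0], 30],
    [[0, 0, -0.3], [0, 0, 0], 30],
    [[0, 0, -0.4], [0, 0, 0], 30],
    [[0, 0.1, -0.4], [0, 0, 0], 30],
    [[0, 0, 0], [0, 0, 0], 30],
  ],
)

```text
t: 34.5
tool_pos: [0.5506, 0.0267, 0.4228]
orientation: [179.8, 1.0, 179.0]
ft_force: [-0.7, 0.0, 0.4]
grip_width: 0.307
```

Call:
step_arm(
  moves=[
    [[0, 0.4, 0], [0, 0, 0], 30],
    [[0, 0.4, 0], [0, 0, 0], 30],
    [[0, 0, 0], [0, 0, 0], 30],
    [[0, 0, 0], [0, 0, 0], 30],
  ],
)

```text
t: 34.9
tool_pos: [0.551, 0.1232, 0.4142]
orientation: [180.0, 0.0, 179.0]
ft_force: [0.2, -0.7, -0.5]
grip_width: 0.299
```

```bash
python3 - <<'E'
from h import *
s=state(); c,im=shot("wrist","wrist14"); c2,im2=shot("side","side14")
for col,z in(("blue",.118),("green",.118),("orange",.08)):
  for q in comps(im,col,150)[:6]: print(col,cv2.boundingRect(q),disc(c,q,z))
print("bar pred shut",proj(c,[[.551-.033,.0165,.115],[.551+.033,.0165,.115]]).round(0))
cv2.imwrite("pics/m14.png",np.hstack([cv2.resize(im,(440,330)),cv2.resize(im2[130:270,190:345],(360,330))]))
E
```

```text
t 34.9 pos [0.551  0.1232 0.4142] rpy [1.8000e+02 1.0000e-02 1.7901e+02] F [ 0.2 -0.7 -0.5] g 0.299
blue (407, 127, 43, 40) [0.5117 0.2883 0.0378 0.0443]
blue (379, 106, 32, 36) [0.4895 0.2509 0.0073 0.0534]
blue (146, 87, 11, 65) [0.4781 0.0185 0.0039 0.0882]
green (449, 163, 42, 42) [0.5499 0.3402 0.0419 0.0461]
green (216, 34, 25, 28) [0.422  0.0946 0.0205 0.0216]
orange (473, 111, 21, 34) [0.4975 0.3737 0.0226 0.0354]
bar pred shut [[155. 156.]
 [164. 217.]]
```

View pics/m14.png

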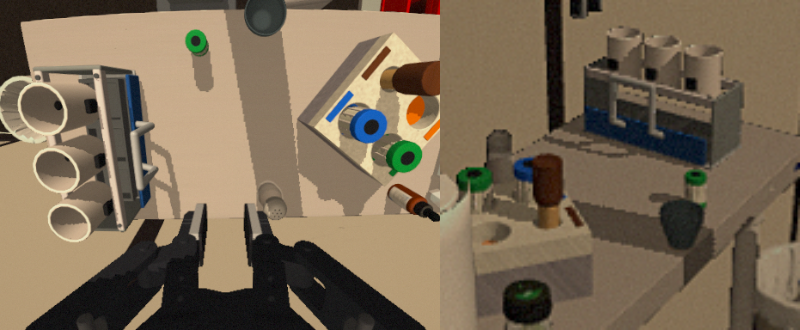

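The picture shows the caddy knocked about 25 mm toward +y, with the dowel and both cartridges still in their slots. The bar looks some 10–20 px off its predicted shut position, so I'll check the drawer numerically against the earlier side views.

```bash
python3 - <<'E'
from h import *
c=bot.get_calibration("side")
ref=cv2.imread("pics/side0.png"); now=cv2.imread("pics/side14.png"); s5=cv2.imread("pics/side5.png")
print("bar proj side shut / 20mm out",proj(c,[[.551,.0165,.115],[.551,.0365,.115]]).round(1))
for n,(a,b) in {"0-14":(ref,now),"0-5":(ref,s5)}.items():
    d=cv2.absdiff(a,b).max(2)[155:200,245:325]; print(n,"diff>40 px:",int((d>40).sum()),"mean",d.mean().round(1))
for n,a in(("0",ref),("14",now)):
    q=[cv2.boundingRect(k) for k in comps(a,"blue",20) if 240<cv2.boundingRect(k)[0]<330]; print(n,q)
c=bot.get_calibration("wrist"); im=cv2.imread("pics/wrist14.png")
print("rims",proj(c,[[.6155,-.0647,.152],[.55,-.063,.152],[.484,-.061,.152]]).round(0))
d=np.array([.026,1]); 
for o in(0,.01,.02): print(o,proj(c,[[.518+d[0]*o,.0173+o,.115],[.584+d[0]*o,.0157+o,.115]]).round(0).tolist())
w=lambda a:cv2.resize(a[140:205,245:325],(390,317),interpolation=cv2.INTER_CUBIC)
cv2.imwrite("pics/m15.png",np.vstack([np.hstack([w(ref),w(now)]),cv2.resize(im[70:240,100:310],(780,283*1))]))
E
```

```text
bar proj side shut / 20mm out [[272.  164.2]
 [268.6 166.2]]
0-14 diff>40 px: 20 mean 6.0
0-5 diff>40 px: 189 mean 10.1
0 []
14 []
rims [[ 80. 261.]
 [ 65. 201.]
 [ 49. 129.]]
0 [[158.0, 157.0], [165.0, 217.0]]
0.01 [[167.0, 157.0], [174.0, 217.0]]
0.02 [[177.0, 157.0], [183.0, 217.0]]
```

View pics/m15.png

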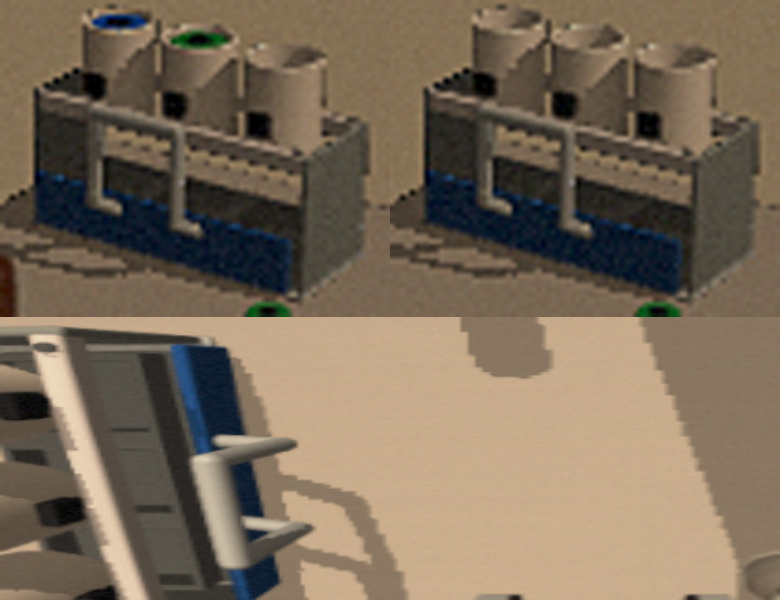

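The side views at start and now match. In the wrist view the bar's level part is at column ~160, where a shut drawer puts it; what I took for the bar were the uprights' feet. One last numeric check of the caddy contents.

Call:
step_arm(
  moves=[
    [[0, 0.4, 0], [0, 0, 0], 30],
    [[0, 0.35, 0], [0, 0, 0], 30],
    [[0, 0, 0], [0, 0, 0], 30],
    [[0, 0, 0], [0, 0, 0], 30],
    [[0, 0, 0], [0, 0, 0], 30],
  ],
)

```text
t: 35.5
tool_pos: [0.5529, 0.2109, 0.4141]
orientation: [-180.0, -0.0, 178.8]
ft_force: [0.2, -0.0, -0.3]
grip_width: 0.299
```

```bash
python3 - <<'E'
import h; from h import *
h.RNG["brown"]=((0,100,20),(14,255,150))
s=state(); c,im=shot("wrist","wrist16")
t,th,S=caddy(c,im,np.array([.507,.337]))
for col in("blue","green"):
    q=max(comps(im,col,300),key=cv2.contourArea); M=np.zeros(im.shape[:2],np.uint8); cv2.drawContours(M,[q],-1,255,-1)
    dark=cv2.inRange(cv2.cvtColor(im,cv2.COLOR_BGR2GRAY),0,45)&cv2.erode(M,np.ones((5,5)))
    m=cv2.moments(dark,True); p=[m["m10"]/m["m00"],m["m01"]/m["m00"]]
    print(col,"cap hole",np.round(p),"->",plane(c,p,.118)[0,:2].round(4),"slot",S[col])
for q in comps(im,"brown",300)[:3]: print("brown",cv2.boundingRect(q))
P=proj(c,[[*S["dowel"],.154]]).round(0); print("dowel top centre pred",P)
cv2.imwrite("pics/m16.png",cv2.resize(im[40:220,230:480],(750,540)))
E
```

```text
t 35.5 pos [0.5529 0.2109 0.4141] rpy [-1.7998e+02 -2.0000e-02  1.7881e+02] F [ 0.2 -0.  -0.3] g 0.299
caddy [0.505  0.3403] yaw -127.3 scale 0.999 res mm [0.2 0.1 0.2] n 3
{'blue': array([0.5113, 0.2941]), 'green': array([0.5513, 0.3466]), 'orange': array([0.4988, 0.3866]), 'dowel': array([0.4588, 0.334 ])}
blue cap hole [345. 146.] -> [0.5126 0.2922] slot [0.5113 0.2941]
green cap hole [394. 183.] -> [0.5509 0.3461] slot [0.5513 0.3466]
brown (369, 65, 60, 43)
brown (399, 213, 41, 38)
brown (340, 50, 33, 41)
dowel top centre pred [[414.  86.]]
```

View pics/m16.png

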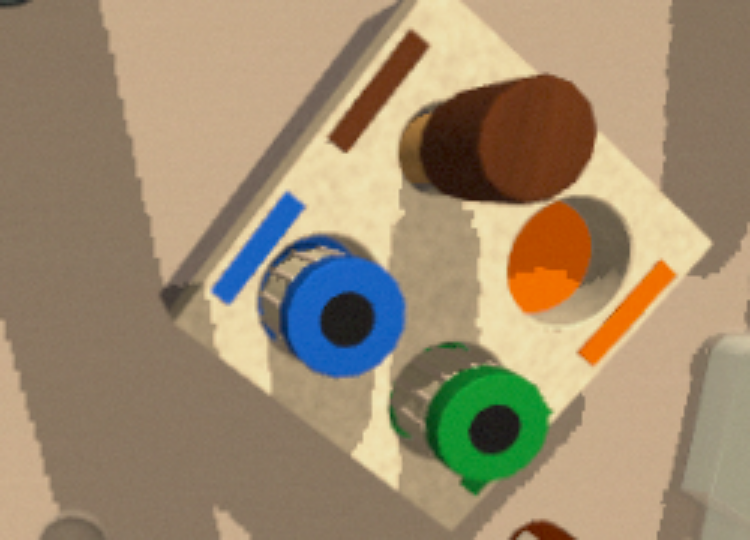

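All items sit in their slots, cap centres within 2.5 mm of the slot centres, and the dowel top is where an upright dowel should be. Handing in.

```bash
python3 -c "
from workcell import bot
print(bot.sign_off())"
```

```text
the job is handed in; nothing more can be done
None
```

The job is handed in after about 36 s of robot time; the interface reported no verdict. Only the blue and the large green cartridge were there, with sleeve0 empty and no orange. I pushed both into the drawer with the dowel and put the dowel back. I then pulled the drawer to its stop (131 mm of travel, up to 19 N against the stop), set each cartridge in its own slot and pushed the drawer shut.

**Last checks**
- **Cartridges and dowel:** cap centres were 2.3 mm (blue) and 0.6 mm (green) from their slot centres. The dowel stood where an upright one should, with its top within about 4 px of the prediction.
- **Drawer:** it was back within about 1 mm of its starting position, pressing 9 N against the closed stop, and the side view matched the first picture.
- **Caddy:** it was knocked about 28 mm toward +y late in the run. I re-measured it afterwards and everything was still seated.

**Checks that disagreed**
- One automatic caddy fit locked onto the wrong blobs, so I used the colour strips directly.
- The handle bar at first looked 10–20 px off its shut position. I had mistaken the bar's uprights for the bar itself, and a zoomed view cleared it up.

I viewed 17 pictures, three over the budget of 14 and one past the allowance. The last three were spent on the drawer and caddy checks.

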